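# Check lathe tool holders on the camera gauge

### The arm

A 7-joint arm with a two-finger parallel gripper is mounted at the origin on the work surface. World frame = base frame: x ahead of the robot, y to its left, z up, the work surface at z = 0. Lengths are in m, angles in rad, forces in N, time in s.
With the tool pointing down it reaches from about 0.35 to 0.9 m from the base axis. Payload 8.1 kg.
Tool frame: the origin (TCP) lies on the centre line of the jaws, within the pads' length; the fingertips stand 11 mm ahead of it and the grasp point (between the pads) lies 8 mm behind it (arm.nose_length is the distance from the TCP to the fingertips, in m); z points along the fingers, y is the line along which they close (so a half turn about z gives the same grasp; the last joint's range is limited). The gripper opens to 92 mm and grips with 3 to 60 N. Pads are 19 mm wide; open, the fingers measure 130 mm over their backs; the gripper's body (75 mm by 190 mm) begins 47 mm behind the grasp point.
Start: joints at [-1.391, 0.434, 0.025, 1.573, -0.012, 1.134, -0.075], TCP at [0.174, 0.6, 0.238] pointing down, gripper open.
Joint ranges: [-2.62, 2.62], [-0.44, 2.09], [-1.27, 1.32], [0.08, 2.57], [-1.32, 4.46], [0.12, 2], [-2.74, 2.74]. Speed limits (rad/s): [2.22, 2.22, 3.01, 3.01, 3.14, 3.14, 3.14].

### API

Orientations are given as a rotation vector (axis times angle).
In Python, from cell import arm gives the robot as it stands.
- The arm moves only by the tool jog_arm, never from a script. Its argument "moves" is a list of rows, each a list of 4 numbers: the shift along the tool's x, y, z in m, then the turn about the tool's z in rad. In form: [[tx, ty, tz, spin], ...]. A call has 1 to 20 rows; each row is the pose to reach, as a shift and turn from the pose commanded when the call began, along the tool's axes at that moment; what a row does not reach only later rows make up. A row lasts 1/8 s, in which the tool goes at most 62.5 mm and 10.7 degrees, less where a joint would pass 70% of its speed; a pose out of reach is approached as far as the arm can. A call with a gripper value outside its range is refused whole. "hand" is the finger opening in m, from 0 to 0.0918, set as the call begins (left out, the last holds). The fingers move at their own pace and stop on an object; "newtons" is the grip in N (left out, the last holds). Time passes only in rows, so rows that repeat a pose let the fingers close. It gives the time, the measured TCP pose, the force, the opening and the grip force at its end, in the units of the state.
- arm.observe(): the state, without advancing time (a new reading comes with each control period).
- arm.get_image(name): name is "side" or "top"; returns a dict with "color" (384x512x3 uint8, red, green, blue), "z_map" (384x512 float32, m along the optical axis (not along the pixel's ray), 0 where there is no reading), "fx", "fy", "cx", "cy" (pixels), "k1" (the pictures are not rectified: a ray, as slopes to the right and down, at radius r is drawn at 1 + k1 r^2 times it, then the intrinsics apply), "rvec" (rotation vector, rad) and "tvec" (3), from world to camera coordinates, as OpenCV has them. Camera axes: x right, y down, z forward; pixel columns grow to the right and rows downward; lengths in m; the calibration is good to about 2 mm. A picture is of the moment at which its call begins.
- arm.sign_off(): hands the job in; it is judged then, once.
The state is a dict: "clock": time; "joints": joint angles; "dq": joint speeds; "joint_efforts": joint torques, N m; "position": TCP position; "ee_rot": TCP orientation; "force": force on the tool from outside, world axes, zero at the start; "ft_torque": the same for the moment, N m; "width": opening from 0.0 (shut) to 1.0 (fully open); "gripper_force": force on a finger pad.
Only numpy, scipy, OpenCV 4.12 (cv2) and the standard library are available. Lean on these libraries where they do the work, as an engineer would, in place of code of your own. Each camera call takes 0.05 s, during which the arm holds its last target. There are 200 camera calls.

### The job

Check all the lathe tool holders lying on the bench on the camera gauge: first pull its slide fully out to the loading stop, away from the camera, then lay each holder flat across the two white rest bars in a nest of its own between the pins and the slide's end plates, with its head end pointing to the column side. Push the loaded slide fully home under the camera, leave it there for at least two seconds, and pull it fully out to the loading stop again. Then lay all the holders flat in the steel tray, side by side along its length with their heads pointing away from the tray's handle, let go of everything, and leave the bottle, screwdriver and case where they are.

Things in the scene. Friction and masses are not known exactly. Their poses are not given: they have to be found in the camera images.
- slide (a joint): the gauge's loading slide, an aluminium plate 158 x 170 mm with a narrow tongue: 0 = fully out against the loading stop; 0.22 m = fully home under the camera, at the home stop; grows along +y of nest1. About 3 N of friction, stays where left, rigid stops. Low end plates at x = -75 and +75 mm (6 mm thick, 14 mm above the rest bars) leave a holder 10 mm free at each end
- knob (a point): middle of the slide's upright black knob (26 mm diameter, 28 mm tall, so its top is 14 mm above this point; the tongue below it is 32 mm under this point), on the tongue 160 mm behind the middle nest; moves with the slide and never goes under the camera
- station: camera gauge, fixed; grey bed 160 x 545 mm, 22 mm high. Origin on the bench under the middle nest when the slide is out; y along the rails to the home stop, x across them, away from the robot, to the column side. White column at x = 125, y = 220 mm, 270 mm high; from it the camera with a 90 mm ring light hangs over x = 20, y = 220 mm, lowest point 125 mm above the bench
- tray: flat steel tray, bolted down, outside 175 (x) x 200 (y) mm, walls 18 mm high and 4 mm thick, inner floor 4 mm above the bench. Origin on the bench under its middle; the short bar handle is on its -x end, so +x points away from the handle. It holds three holders side by side, 55 mm apart, lying along x
- nest0 (a point): nest nearest the knob: a 24 mm gap between domed steel pins 10 mm tall. Point on top of the two white rest bars (56 mm above the bench), where the middle of a holder's underside belongs; x across the slide to the column side, y to the camera. Bars (10 mm thick) and pins at x = -42 and +18 mm; between them fingers can go down to the plate, 16 mm below. Nests 54 mm apart
- nest1 (a point): nest in the middle: a 24 mm gap between domed steel pins 10 mm tall. Point on top of the two white rest bars (56 mm above the bench), where the middle of a holder's underside belongs; x across the slide to the column side, y to the camera. Bars (10 mm thick) and pins at x = -42 and +18 mm; between them fingers can go down to the plate, 16 mm below. Nests 54 mm apart
- nest2 (a point): nest nearest the camera: a 24 mm gap between domed steel pins 10 mm tall. Point on top of the two white rest bars (56 mm above the bench), where the middle of a holder's underside belongs; x across the slide to the column side, y to the camera. Bars (10 mm thick) and pins at x = -42 and +18 mm; between them fingers can go down to the plate, 16 mm below. Nests 54 mm apart
- holder0: lathe tool holder of dark steel, 125 mm long, about 0.36 kg, square shank 20 x 20 mm; the last 30 mm at the +x end is the head, widened to 32 mm on the +y side only, with a brass-coloured insert on top. Origin mid-length on the underside of the shank, x to the head, z up (insert up); centre of mass at x = 6 mm. Two or three are there; None from the start if absent
- head0 (a point): head end of holder0: on the shank's centre line, 62.5 mm from the origin along x, 10 mm above the underside
- holder1: lathe tool holder of dark steel, 125 mm long, about 0.36 kg, square shank 20 x 20 mm; the last 30 mm at the +x end is the head, widened to 32 mm on the +y side only, with a brass-coloured insert on top. Origin mid-length on the underside of the shank, x to the head, z up (insert up); centre of mass at x = 6 mm. Two or three are there; None from the start if absent
- head1 (a point): head end of holder1: on the shank's centre line, 62.5 mm from the origin along x, 10 mm above the underside
- holder2: lathe tool holder of dark steel, 125 mm long, about 0.36 kg, square shank 20 x 20 mm; the last 30 mm at the +x end is the head, widened to 32 mm on the +y side only, with a brass-coloured insert on top. Origin mid-length on the underside of the shank, x to the head, z up (insert up); centre of mass at x = 6 mm. Two or three are there; None from the start if absent
- head2 (a point): head end of holder2: on the shank's centre line, 62.5 mm from the origin along x, 10 mm above the underside
- bottle: clear bottle with yellow cap, 54 mm diameter, 130 mm tall, standing; origin under its middle. Leave alone
- driver: blue-handled screwdriver, 180 mm, lying on the bench; leave alone
- case: closed grey instrument case 75 x 150 x 34 mm; origin under its middle. Leave alone

How it is judged:
By the outcome, as a careful person would: the job done as asked, in the order asked, and still so for the second after the job is handed in, with the robot touching nothing.
Of holder0, holder1, holder2 only 2 to 3 are there at a start; the rules pass over those that are not, and their reading is None.
At some moment in a run one of holder0, holder1, holder2 may be knocked a few centimetres aside while the robot is not near it.
It also fails if it takes over 210 s, if anything falls off the work surface, if the arm or the gripper's body presses on something with over 40 N, if the wrist force passes 120 N, or if a joint passes its speed limit or range.

## Working session

There is one attempt and no reset: what is moved stays moved. The work goes in short steps, Python scripts to look and compute and a tool call to move; the robot and the scene stay as the last step left them, time stands still between calls to the robot, and variables do not carry over. Pictures are saved under pics/ and viewed, at most 14 in all, crops included, and the job is handed in when it is done.

Besides the shell and the picture viewer there is one more tool, called after "Request:" as name(argument=value, ...) on one line, values as JSON. jog_arm: Moves the arm, as the interface text tells. Its arguments: {"type":"object","properties":{"moves":{"type":"array"},"hand":{"type":"number"},"newtons":{"type":"number"}},"required":["moves"]}

```bash
ls; mkdir -p pics
cat > h.py <<'E'
import numpy as np, cv2
from cell import arm
from scipy.spatial.transform import Rotation as R
def cam(n):
    i=arm.get_image(n); i['R']=R.from_rotvec(np.ravel(i['rvec'])).as_matrix(); i['t']=np.ravel(i['tvec']); return i
def rays(i,uv):
    uv=np.atleast_2d(np.asarray(uv,float)); d=np.c_[(uv[:,0]-i['cx'])/i['fx'],(uv[:,1]-i['cy'])/i['fy']]; u=d.copy()
    for _ in range(20): u=d/(1+i['k1']*(u**2).sum(1))[:,None]
    return u
def plane(i,uv,z):
    u=rays(i,uv); d=np.c_[u,np.ones(len(u))]@i['R']; o=-i['R'].T@i['t']
    return o+d*((z-o[2])/d[:,2])[:,None]
def depth(i):
    h,w=i['z_map'].shape; g=np.stack(np.meshgrid(np.arange(w),np.arange(h)),-1).reshape(-1,2)
    u=rays(i,g); z=i['z_map'].ravel(); c=np.c_[u*z[:,None],z]
    P=(c-i['t'])@i['R']; P[z==0]=np.nan
    return P.reshape(h,w,3)
def proj(i,P):
    c=np.atleast_2d(P)@i['R'].T+i['t']; u=c[:,:2]/c[:,2:]; u=u*(1+i['k1']*(u**2).sum(1))[:,None]
    return u*[i['fx'],i['fy']]+[i['cx'],i['cy']]
def save(i,n,box=None,s=1):
    im=i['color'][:,:,::-1]
    if box: im=im[box[1]:box[3],box[0]:box[2]]
    cv2.imwrite('pics/'+n,cv2.resize(im,None,fx=s,fy=s,interpolation=cv2.INTER_CUBIC))
E
python3 - <<'E'
from h import *
for n in('top','side'):
    i=cam(n); save(i,n+'0.png',s=1.5); print(n,-i['R'].T@i['t'],i['R'][2],i['fx'],i['k1'])
print(arm.observe())
E
```

```text
pics
top [0.43598292 0.01094586 1.23771338] [ 0.11371495 -0.00751307 -0.99348501] 445.037662623285 0.03997542524827836
side [ 0.02457386 -0.98519628  0.83604263] [ 0.40645492  0.71789735 -0.56517059] 418.1302520977638 -0.06025254175527604
{'clock': 0.1, 'joints': array([-1.39060096,  0.43514915,  0.02499343,  1.57401771, -0.01157991,
        1.13398065, -0.07511469]), 'dq': array([ 1.18022781e-03,  5.24195787e-05, -4.52320218e-04, -1.81951543e-03,
       -2.12480988e-03,  4.84116790e-04,  7.74409964e-04]), 'joint_efforts': array([ 2.67404561e-03, -6.69121885e+01,  9.87862945e-01, -3.15146971e+01,
       -6.05092524e-02,  3.74873355e-02,  4.48043318e-05]), 'position': array([0.17434414, 0.59972982, 0.23702176]), 'ee_rot': array([-4.42874578e-01, -3.11017426e+00,  2.21421563e-03]), 'force': array([-0.4512819 , -0.68004159,  0.01196786]), 'ft_torque': array([ 0.02621685, -0.00330542,  0.0122362 ]), 'gripper_force': 0.0, 'width': 0.998335041568941}
```

View pics/top0.png

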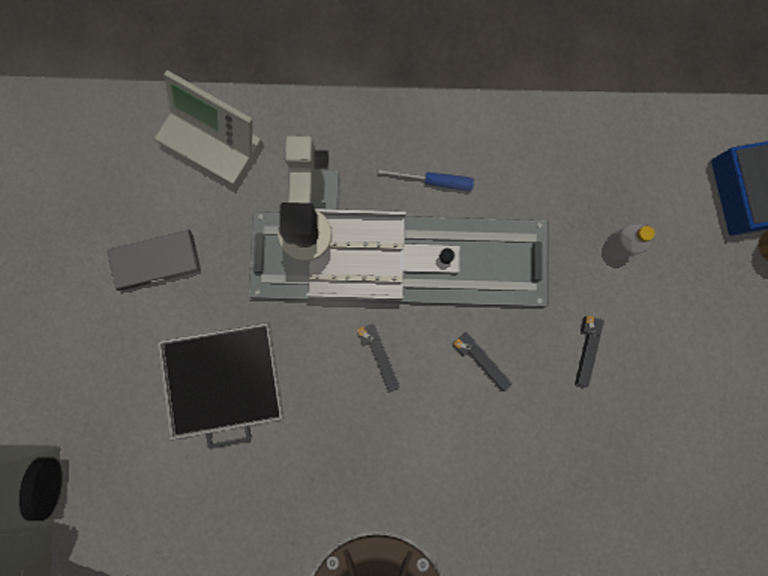

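View pics/side0.png

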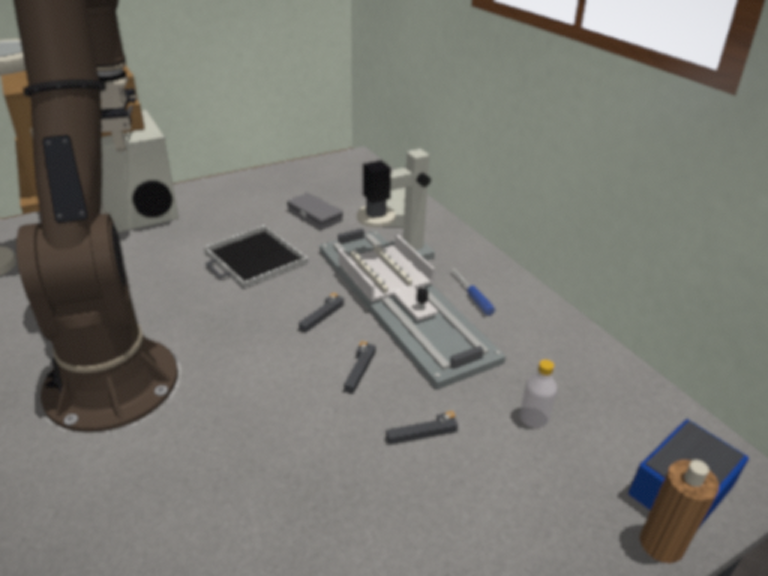

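The top view shows three holders with heads up: (380,357), (482,362) and (590,350) in the 1.5x picture. The slide is part-way in, with the knob at (447,256). The tray is at (220,380) with its handle at the bottom, and the camera is at (300,225).

```bash
cat >> h.py <<'E'
def holders(i,box=None,zt=0.02,P=None,lo=0.008,hi=0.035):
    """dark shank / brass insert by depth band above z0 in world box; returns contour-based fits"""
E
python3 - <<'E'
from h import *
i=cam('top'); P=depth(i); Z=P[...,2]
c=i['color'].astype(int); hsv=cv2.cvtColor(i['color'],cv2.COLOR_RGB2HSV)
print('bench z',np.nanmedian(Z[300:340,100:300]))
m=((Z>0.010)&(Z<0.04)&(P[...,0]<0.52)&(P[...,0]>.3)&(P[...,1]<0.15)&(P[...,1]>-.5)).astype(np.uint8)
cs,_=cv2.findContours(m,0,2)
for k in cs:
    if cv2.contourArea(k)<150: continue
    k=k[:,0]; W=plane(i,k,0.02)[:,:2]; r=cv2.minAreaRect((W*1000).astype(np.float32)); print('holder',k.mean(0),r, np.nanmedian(Z[m>0]))
y=(hsv[...,0]>8)&(hsv[...,0]<28)&(hsv[...,1]>110)&(hsv[...,2]>90)
n,l,s,ce=cv2.connectedComponentsWithStats(y.astype(np.uint8))
for k in range(1,n):
    if s[k,4]>8: print('brass',ce[k],s[k,4],plane(i,ce[k],0.022)[0],P[int(ce[k][1]),int(ce[k][0])])
# dump height map picture
v=np.nan_to_num(np.clip(Z/0.15,0,1)*255).astype(np.uint8)
cv2.imwrite('pics/z0.png',cv2.resize(cv2.applyColorMap(v,cv2.COLORMAP_JET),None,fx=1.5,fy=1.5))
# knob
for (u,w) in [(447/1.5,254/1.5)]:
    print('knob',P[int(w)-3:int(w)+4,int(u)-3:int(u)+4].reshape(-1,3)[::6])
E
```

```text
bench z -0.0004733984543426819
holder [320.5        239.26666667] ((429.5170593261719, -183.53054809570312), (126.94458770751953, 32.94136428833008), 45.96833801269531) 0.01941139064208965
holder [252.56976744 237.39534884] ((433.6091003417969, 7.042133331298828), (124.39186096191406, 31.85004425048828), 24.753860473632812) 0.01941139064208965
holder [392.4        232.76666667] ((455.6502990722656, -370.95062255859375), (34.125919342041016, 124.71361541748047), 76.21941375732422) 0.01941139064208965
brass [430.82051282 155.03846154] 78 [ 0.67413436 -0.482628    0.022     ] [ 0.65225387 -0.43512944  0.13396565]
brass [392.94117647 212.52941176] 17 [ 0.51251492 -0.37645214  0.022     ] [ 0.51396175 -0.37423045  0.02100461]
brass [240.57142857 220.14285714] 14 [0.48197876 0.03877269 0.022     ] [0.48221332 0.0402637  0.0251055 ]
brass [305.    228.375] 16 [ 0.46367845 -0.13705735  0.022     ] [ 0.4646666  -0.13690692  0.02316261]
knob [[ 0.62517183 -0.10204368  0.08081283]
 [ 0.63258913 -0.12262003  0.03782559]
 [ 0.62204836 -0.11471097  0.08559913]
 [ 0.61993182 -0.11252044  0.08186032]
 [ 0.61689464 -0.10971116  0.08388958]
 [ 0.61404724 -0.10703076  0.08476058]
 [ 0.61130389 -0.10442039  0.08498336]
 [ 0.60888938 -0.10202555  0.08302616]
 [ 0.60872735 -0.11736627  0.08658393]]
```

Run:
```python
from h import *
i=cam('top'); save(i,'st.png',(155,125,375,215),3.6)
save(i,'tr.png',(95,205,355,300),3)
```

```text
(no output)
```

View pics/st.png

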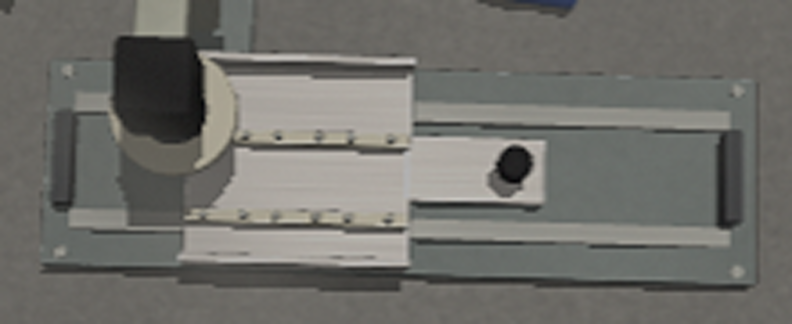

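View pics/tr.png

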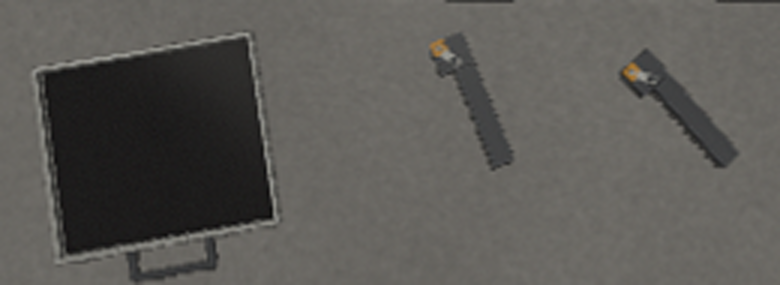

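Station crop: bed corners at (48,60), (757,80), (755,285), (42,270) and knob at (515,160). Tray crop: corners at (37,70), (252,36), (277,220), (58,262), with the handle at the bottom (173,258). Next I measure these properly.

Run:
```python
from h import *
i=cam('top'); P=depth(i); Z=P[...,2]; Rt=lambda r:(np.round(r[0],1),np.round(r[1],1),round(r[2],2))
# bed: corners refined from straight edges, color mask
hsv=cv2.cvtColor(i['color'],cv2.COLOR_RGB2HSV)
m=((Z>0.014)&(Z<0.03)&(P[...,0]>.52)&(P[...,0]<.76)).astype(np.uint8)
m[:, :155]=0; m[:,375:]=0
cs,_=cv2.findContours(cv2.morphologyEx(m,cv2.MORPH_OPEN,np.ones((3,3),np.uint8)),0,1); k=np.vstack([c for c in cs if cv2.contourArea(c)>100])[:,0]
W=plane(i,k,.022)[:,:2]*1000
# near (robot side) long edge and ends
ends=[]
def edge(sel_axis,pts):
    l=cv2.fitLine(pts.astype(np.float32),cv2.DIST_HUBER,0,.01,.01).ravel(); return l
y=W[:,1]; 
lo=[];hi=[]
for b in np.arange(y.min()+15,y.max()-15,6):
    s=W[(y>=b)&(y<b+6)]
    if len(s): lo.append(s[s[:,0].argmin()]); hi.append(s[s[:,0].argmax()])
lo=np.array(lo);hi=np.array(hi)
for n,e in(('near',lo),('far',hi)):
    l=edge(0,e); 
    for _ in range(3):
        nrm=np.array([-l[1],l[0]]); d=(e-l[2:])@nrm; e=e[abs(d)<3]; l=edge(0,e)
    print(n,l,'angle',np.degrees(np.arctan2(-l[0]*np.sign(l[1]),abs(l[1]))),len(e))
print('y range',y.min(),y.max(), Rt(cv2.minAreaRect(W.astype(np.float32))))
# knob top
kp=(Z>.08)&(Z<.09)&(abs(P[...,0]-.615)<.03)&(abs(P[...,1]+.11)<.03)
print('knob',P[kp].mean(0),(P[kp].max(0)+P[kp].min(0))/2,np.ptp(P[kp],0))
# tray rim
t=((Z>.012)&(Z<.03)&(P[...,1]>.15)&(P[...,1]<.45)&(P[...,0]>.28)&(P[...,0]<.55)).astype(np.uint8)
dark=(i['color'].max(2)<45)&(P[...,1]>.15)&(P[...,1]<.45)&(P[...,0]>.25)&(P[...,0]<.55)
for n,mm,z in(('rim',t,.018),('floor',dark.astype(np.uint8),.004)):
    cs,_=cv2.findContours(mm,0,1); k=max(cs,key=lambda c:cv2.minAreaRect(c)[1][0]*cv2.minAreaRect(c)[1][1]) 
    r=cv2.minAreaRect((plane(i,k[:,0],z)[:,:2]*1000).astype(np.float32)); print(n,Rt(r))
corn=np.array([[37,70],[252,36],[277,220],[58,262]])/3+[95,205]
C=plane(i,corn,.018)*1000; print(C,C.mean(0))
```

```text
near [ 5.0976812e-03  9.9998701e-01  5.3657556e+02 -6.9150085e+01] angle -0.29207686 57
far [ 5.23417396e-03  9.99986291e-01  6.93403931e+02 -1.26299866e+02] angle -0.29989743 48
y range -298.6443952653257 245.3746119779386 (array([646. , -26.7]), array([543.4, 221. ]), 89.7)
knob [ 0.6150285  -0.1078393   0.08289206] [ 0.6155153  -0.10866571  0.08351544] [0.02387248 0.02394226 0.00689221]
rim (array([378.3, 269.2]), array([201.7, 162.6]), 11.04)
floor (array([387.7, 291.4]), array([164.4, 186.5]), 11.03)
[[452.20011694 398.70234879  18.        ]
 [486.9598637  206.97895152  18.        ]
 [323.27501179 177.54712637  18.        ]
 [283.35805762 369.44568947  18.        ]] [386.44826251 288.16852904  18.        ]
```

```bash
cat >> h.py <<'E'
def pose(s=None):
    s=s or arm.observe(); M=R.from_rotvec(s['ee_rot']).as_matrix()
    return np.array(s['position']),np.degrees(np.arctan2(M[1,0],M[0,0])),M
def plan(*ts):
    """targets (x,y,z,psi deg of tool x) -> rows in the tool frame of now, and row counts"""
    p,psi,M=pose(); q=p; a0=0
    print('at',np.round(p,4),'psi',round(psi,2),'tilt',np.round(M[:2,2],4))
    for t in ts:
        d=M.T@(np.array(t[:3])-p); a=-np.radians((t[3]-psi+180)%360-180)
        n=max(np.linalg.norm(np.array(t[:3])-q)/.0625,abs(a-a0)/.187); q=np.array(t[:3]);a0=a
        print([round(float(v),4) for v in d]+[round(float(a),3)],'rows>=%.1f'%n)
E
sed -i '/^def holders/,/^    """dark/d' h.py
python3 -c "
from h import *
plan((.45,0,.28,90),(.615,-.108,.2,0))"
```

```text
at [0.1744 0.6    0.2374] psi 163.79 tilt [-0.0001 -0.0007]
[-0.4321, -0.4992, -0.0422, 1.288] rows>=10.6
[-0.6207, -0.5568, 0.0378, 2.859] rows>=8.4
```

Request:
jog_arm(moves=[[-0.43,-0.5,-0.042,1.29],[-0.43,-0.5,-0.042,1.29],[-0.43,-0.5,-0.042,1.29],[-0.43,-0.5,-0.042,1.29],[-0.43,-0.5,-0.042,1.29],[-0.43,-0.5,-0.042,1.29],[-0.43,-0.5,-0.042,1.29],[-0.43,-0.5,-0.042,1.29],[-0.43,-0.5,-0.042,1.29],[-0.43,-0.5,-0.042,1.29],[-0.43,-0.5,-0.042,1.29],[-0.43,-0.5,-0.042,1.29],[-0.43,-0.5,-0.042,1.29],[-0.43,-0.5,-0.042,1.29]], hand=0.09)

```text
clock: 2.0
position: [0.4474, 0.0013, 0.2796]
ee_rot: [-2.221, -2.221, 0.0]
force: [0.9, -0.4, 0.0]
width: 0.981
gripper_force: 0.0
```

```bash
python3 -c "
from h import *
plan((.615,-.108,.2,0),(.615,-.108,.13,0)); print(arm.observe()['joints'].round(2))"
```

```text
at [0.4474 0.0013 0.2796] psi 90.01 tilt [-0.0005  0.0004]
[-0.1093, 0.1677, 0.0794, 1.571] rows>=8.4
[-0.1094, 0.1677, 0.1494, 1.571] rows>=1.1
[-0.74  0.09  0.69  1.96 -0.07  1.11 -0.02]
```

Request:
jog_arm(moves=[[-0.109,0.168,0.08,1.571],[-0.109,0.168,0.08,1.571],[-0.109,0.168,0.08,1.571],[-0.109,0.168,0.08,1.571],[-0.109,0.168,0.08,1.571],[-0.109,0.168,0.08,1.571],[-0.109,0.168,0.08,1.571],[-0.109,0.168,0.08,1.571],[-0.109,0.168,0.08,1.571],[-0.109,0.168,0.08,1.571],[-0.109,0.168,0.08,1.571],[-0.109,0.168,0.08,1.571]], hand=0.08)

```text
clock: 3.5
position: [0.6156, -0.109, 0.1998]
ee_rot: [-3.141, 0.001, -0.0]
force: [-0.7, 0.0, 0.3]
width: 0.874
gripper_force: 0.0
```

```bash
python3 -c "
from h import *
plan((.615,-.108,.058,0)); print(arm.observe()['joints'].round(2))"
```

```text
at [ 0.6156 -0.109   0.1998] psi -0.05 tilt [0.0001 0.0004]
[-0.0006, -0.001, 0.1418, -0.001] rows>=2.3
[-0.55  0.66  1.06  1.67 -0.61  1.18 -0.91]
```

Request:
jog_arm(moves=[[0,-0.001,0.05,0],[0,-0.001,0.1,0],[0,-0.001,0.13,0],[0,-0.001,0.142,0],[0,-0.001,0.142,0]])

```text
clock: 4.12
position: [0.6155, -0.1085, 0.0578]
ee_rot: [3.142, -0.003, -0.001]
force: [-0.6, -0.6, 0.6]
width: 0.865
gripper_force: 0.0
```

Request:
jog_arm(moves=[[0,0,0,0],[0,0,0,0],[0,0,0,0],[0,0,0,0],[0,0,0,0],[0,0,0,0]], hand=0.0, newtons=20)

```text
clock: 4.88
position: [0.6156, -0.1087, 0.0577]
ee_rot: [3.141, -0.004, 0.0]
force: [-0.4, 0.5, -1.2]
width: 0.273
gripper_force: 20.0
```

Request:
jog_arm(moves=[[0,0.008,0,0],[0,0.016,0,0],[0,0.024,0,0],[0,0.032,0,0],[0,0.04,0,0],[0,0.04,0,0]])

```text
clock: 5.62
position: [0.6153, -0.1504, 0.0577]
ee_rot: [3.14, -0.006, 0.0]
force: [-1.7, -2.7, -0.5]
width: 0.274
gripper_force: 20.0
```

Request:
jog_arm(moves=[[0,0.01,0,0],[0,0.02,0,0],[0,0.03,0,0],[0,0.04,0,0],[0,0.05,0,0],[0,0.06,0,0],[0,0.066,0,0],[0,0.066,0,0]])

```text
clock: 6.62
position: [0.6148, -0.2159, 0.0578]
ee_rot: [3.14, -0.006, -0.0]
force: [-3.5, -3.2, 2.0]
width: 0.281
gripper_force: 20.0
```

Request:
jog_arm(moves=[[0,0.004,0,0],[0,0.008,0,0],[0,0.012,0,0],[0,0.012,0,0]])

```text
clock: 7.12
position: [0.6148, -0.2265, 0.0577]
ee_rot: [3.142, -0.004, -0.001]
force: [-5.1, 0.0, 4.8]
width: 0.28
gripper_force: 20.0
```

Request:
jog_arm(moves=[[0,0.004,0,0],[0,0.008,0,0],[0,0.012,0,0],[0,0.012,0,0]])

```text
clock: 7.62
position: [0.6147, -0.2386, 0.0577]
ee_rot: [3.141, -0.004, -0.001]
force: [-5.4, 0.6, 4.7]
width: 0.28
gripper_force: 20.0
```

Request:
jog_arm(moves=[[0,0.004,0,0],[0,0.008,0,0],[0,0.012,0,0],[0,0.012,0,0]])

```text
clock: 8.12
position: [0.6147, -0.2455, 0.0575]
ee_rot: [-3.134, -0.001, 0.004]
force: [-8.3, 15.4, 15.9]
width: 0.273
gripper_force: 20.0
```

Request:
jog_arm(moves=[[0,-0.004,0,0],[0,-0.004,0,0],[0,-0.004,0,0]])

```text
clock: 8.5
position: [0.6147, -0.2454, 0.0576]
ee_rot: [-3.14, 0.003, 0.002]
force: [-5.5, 3.5, 5.9]
width: 0.278
gripper_force: 20.0
```

Request:
jog_arm(moves=[[0,0,0,0],[0,0,0,0],[0,0,0,0],[0,0,-0.06,0],[0,0,-0.12,0],[0,0,-0.15,0],[0,0,-0.15,0],[-0.17,0,-0.15,0],[-0.17,0,-0.15,0],[-0.17,0,-0.15,0],[-0.17,0,-0.15,0]], hand=0.06)

```text
clock: 9.88
position: [0.4417, -0.2454, 0.2068]
ee_rot: [-3.139, 0.009, 0.002]
force: [0.8, -0.2, 0.4]
width: 0.65
gripper_force: 0.0
```

```bash
cat > look.py <<'E'
from h import *
def run():
    i=cam('top'); P=depth(i); Z=P[...,2]
    m=((Z>0.010)&(Z<0.03)&(P[...,0]<0.525)&(P[...,0]>.3)&(P[...,1]<0.15)&(P[...,1]>-.55)).astype(np.uint8)
    hsv=cv2.cvtColor(i['color'],cv2.COLOR_RGB2HSV)
    y=((hsv[...,0]>8)&(hsv[...,0]<28)&(hsv[...,1]>100)&(hsv[...,2]>80)).astype(np.uint8)
    n,l,s,ce=cv2.connectedComponentsWithStats(y); B=[plane(i,ce[k],.022)[0][:2]*1000 for k in range(1,n) if s[k,4]>6]
    for k in cv2.findContours(m,0,1)[0]:
        if cv2.contourArea(k)<120: continue
        W=plane(i,k[:,0],.02)[:,:2]*1000; r=cv2.minAreaRect(W.astype(np.float32)); c=np.array(r[0])
        box=cv2.boxPoints(r); e=max((box[1]-box[0],box[2]-box[1]),key=np.linalg.norm); u=e/np.linalg.norm(e)
        b=min(B,key=lambda b:np.linalg.norm(b-c)); u=u*np.sign((b-c)@u); v=np.array([-u[1],u[0]])
        # shank only: points with along < 25 mm
        a=(W-c)@u; q=W[(a<22)&(a>-52)]; l=cv2.fitLine(q.astype(np.float32),2,0,.01,.01).ravel(); ul=l[:2]*np.sign(l[:2]@u); vl=np.array([-ul[1],ul[0]])
        d=(q-c)@vl; mid=(d[d>d.mean()].mean()+d[d<d.mean()].mean())/2
        print('centre',np.round(c+mid*vl,1),'heading %.1f (rect %.1f)'%(np.degrees(np.arctan2(ul[1],ul[0])),np.degrees(np.arctan2(u[1],u[0]))),'size',np.round(r[1],1),'w %.1f'%(d[d>d.mean()].mean()-d[d<d.mean()].mean()),'brass side %.1f along %.1f'%((b-c)@v,(b-c)@u))
    return i,P
if __name__=='__main__': run()
E
python3 - <<'E'
from look import *
i,P=run(); Z=P[...,2]
save(i,'s1.png',(190,110,400,270),3.7)
kp=(Z>.08)&(Z<.09)&(abs(P[...,0]-.615)<.03)&(abs(P[...,1]+.245)<.04)
print('knob',(P[kp].max(0)+P[kp].min(0))/2,np.ptp(P[kp],0)); print(pose()[:2])
E
```

```text
centre [ 445.1 -172.4] heading 45.1 (rect 46.0) size [89.2 33. ] w 18.8 brass side 8.7 along 38.3
centre [435.7   2.3] heading 23.8 (rect 24.8) size [124.4  31.9] w 17.5 brass side 8.7 along 56.6
knob [ 0.61353878 -0.24526208  0.08407568] [0.0238273  0.02368229 0.00763454]
(array([ 0.44417901, -0.24526604,  0.20710353]), np.float64(-0.195763357668456))
```

View pics/s1.png

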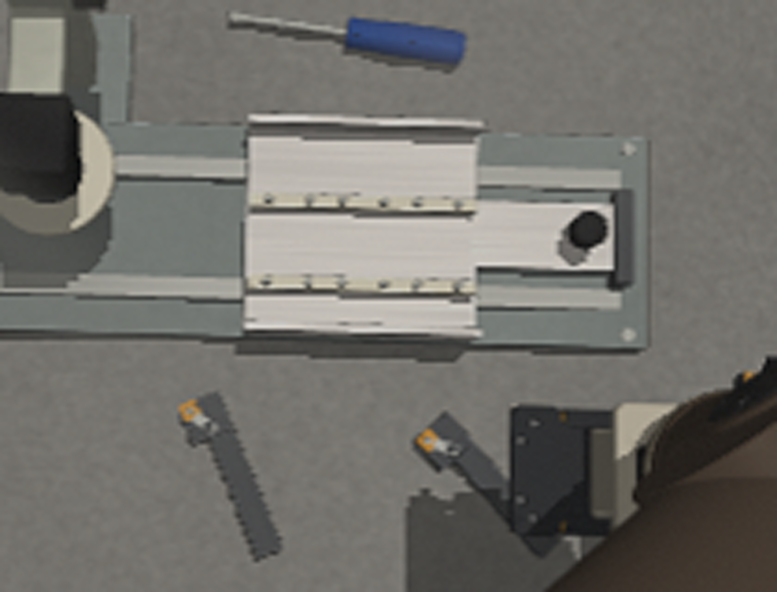

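The slide is at the loading stop: the tongue meets the stop at (618,235), and the knob at y=-0.2453 agrees with the grip reading. So the nests are at y=-0.0315, -0.0855 and -0.1395, x≈0.615.

```bash
python3 -c "
from h import *
plan((.431,.0,.1,23.8),(.431,.0,.014,23.8))"
```

```text
at [ 0.4442 -0.2453  0.2071] psi -0.2 tilt [-0.0002  0.0018]
[-0.014, -0.245, 0.1075, -0.419] rows>=4.3
[-0.014, -0.2449, 0.1935, -0.419] rows>=1.4
```

Request:
jog_arm(moves=[[-0.014,-0.06,0.0,-0.15],[-0.014,-0.12,0.0,-0.3],[-0.014,-0.18,0.03,-0.419],[-0.014,-0.245,0.08,-0.419],[-0.014,-0.245,0.1075,-0.419],[-0.014,-0.245,0.1075,-0.419],[-0.014,-0.245,0.1075,-0.419]])

```text
clock: 10.8
position: [0.4328, -0.0021, 0.101]
ee_rot: [3.073, 0.648, 0.001]
force: [-0.1, 0.2, 0.8]
width: 0.648
gripper_force: 0.0
```

```bash
python3 -c "
from h import *
plan((.431,.0,.014,23.8))"
```

```text
at [ 0.4328 -0.0021  0.101 ] psi 23.81 tilt [ 0.0008 -0.0013]
[-0.0008, -0.0028, 0.087, 0.0] rows>=1.4
```

Request:
jog_arm(moves=[[-0.001,-0.002,0.04,0],[-0.001,-0.002,0.075,0],[-0.001,-0.002,0.087,0],[-0.001,-0.002,0.087,0]])

```text
clock: 11.3
position: [0.4309, -0.0003, 0.0139]
ee_rot: [3.074, 0.648, 0.001]
force: [0.2, -0.5, 1.4]
width: 0.654
gripper_force: 0.0
```

Request:
jog_arm(moves=[[0,0,0,0],[0,0,0,0],[0,0,0,0],[0,0,0,0]], hand=0.0, newtons=40)

```text
clock: 11.8
position: [0.4302, 0.0007, 0.0134]
ee_rot: [-3.074, -0.65, -0.001]
force: [0.8, -3.8, 0.2]
width: 0.27
gripper_force: 3.2
```

Request:
jog_arm(moves=[[0,0,-0.03,0],[0,0,-0.08,0],[0,0,-0.11,0],[0,0,-0.11,0]])

```text
clock: 12.3
position: [0.4309, 0.001, 0.1243]
ee_rot: [-3.073, -0.651, -0.005]
force: [0.6, 0.4, -4.6]
width: 0.209
gripper_force: 40.0
```

```bash
python3 -c "
from h import *
plan((.610,-.0315,.125,-.3),(.610,-.0315,.06,-.3)); print(arm.observe()['joints'].round(2))"
```

```text
at [0.4309 0.001  0.1243] psi 23.93 tilt [0.0027 0.0012]
[0.1506, 0.1023, -0.0002, 0.423] rows>=2.9
[0.1504, 0.1023, 0.0648, 0.423] rows>=1.0
[-0.9   0.41  1.03  2.22 -0.51  0.77 -0.68]
```

Request:
jog_arm(moves=[[0.04,0.03,0,0.12],[0.09,0.06,0,0.25],[0.13,0.09,0,0.37],[0.15,0.102,0,0.423],[0.15,0.102,0,0.423],[0.15,0.102,0,0.423],[0.15,0.102,0,0.423]])

```text
clock: 13.18
position: [0.6074, -0.0317, 0.1226]
ee_rot: [-3.141, 0.01, 0.002]
force: [-0.3, -0.2, -5.1]
width: 0.209
gripper_force: 40.0
```

Run:
```python
from look import *
plan((.610,-.0315,.06,-.3)); i=cam('top'); P=depth(i); p=pose()[0]
save(i,'n1.png',(200,110,330,200),6)
s=(abs(P[...,1]-p[1])<.04)&(P[...,0]>p[0]+.038)&(P[...,0]<p[0]+.085)&(P[...,2]>.09)&(P[...,2]<.16)
print(P[s].shape,np.percentile(P[s],[2,25,50,75,98],axis=0).round(4))
```

```text
at [ 0.6074 -0.0317  0.1226] psi -0.35 tilt [-0.0014  0.0009]
[0.0027, -0.0002, 0.0626, -0.001] rows>=1.0Traceback (most recent call last):
  File "<stdin>", line 5, in <module>
    return _quantile_unchecked(
        a, q, axis, out, overwrite_input, method, keepdims, weights)
    return _ureduce(a,
                    func=_quantile_ureduce_func,
    ...<5 lines>...
                    overwrite_input=overwrite_input,
                    method=method)
    r = func(a, **kwargs)
    result = _quantile(arr,
                       quantiles=q,
    ...<2 lines>...
                       out=out,
                       weights=wgt)
    slices_having_nans = np.isnan(arr[-1, ...])
                                  ~~~^^^^^^^^^
IndexError: index -1 is out of bounds for axis 0 with size 0
```

View pics/n1.png

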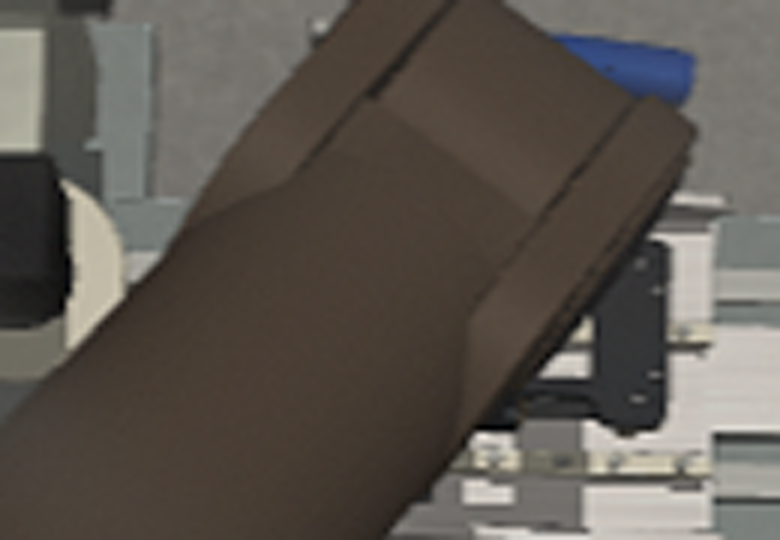

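The arm hides the holder from above; nothing touches the camera column. I lower it in steps and watch the force.

Request:
jog_arm(moves=[[0.0027,0,0.02,0],[0.0027,0,0.04,0],[0.0027,0,0.047,0],[0.0027,0,0.047,0],[0.0027,0,0.047,0]])

```text
clock: 13.85
position: [0.6124, -0.0316, 0.0779]
ee_rot: [-3.139, 0.009, -0.004]
force: [-6.5, 5.0, 27.3]
width: 0.209
gripper_force: 40.0
```

Request:
jog_arm(moves=[[0,0,0.002,0],[0,0,0.004,0],[0,0,0.005,0],[0,0,0.005,0]])

```text
clock: 14.35
position: [0.6139, -0.0316, 0.0756]
ee_rot: [-3.138, 0.009, -0.01]
force: [-11.7, 7.8, 52.9]
width: 0.209
gripper_force: 40.0
```

Request:
jog_arm(moves=[[0,0,-0.005,0],[0,0,-0.007,0],[0,0,-0.007,0]])

```text
clock: 14.72
position: [0.6106, -0.032, 0.0771]
ee_rot: [3.141, -0.01, -0.002]
force: [-0.2, 0.1, -3.9]
width: 0.215
gripper_force: 40.0
```

Run:
```python
from h import *
print(pose()[:2],arm.observe()['force'],arm.observe()['ft_torque']); i=cam('side'); c=proj(i,[[.615,-.05,.06]])[0].astype(int); print(c)
save(i,'n2.png',(c[0]-65,c[1]-45,c[0]+65,c[1]+45),6)
```

```text
(array([ 0.61057447, -0.03195799,  0.07711027]), np.float64(-0.3626005544575339)) [-0.18341749  0.14484064 -3.85321922] [-0.05072914  0.19458772  0.01819987]
[270 189]
```

View pics/n2.png

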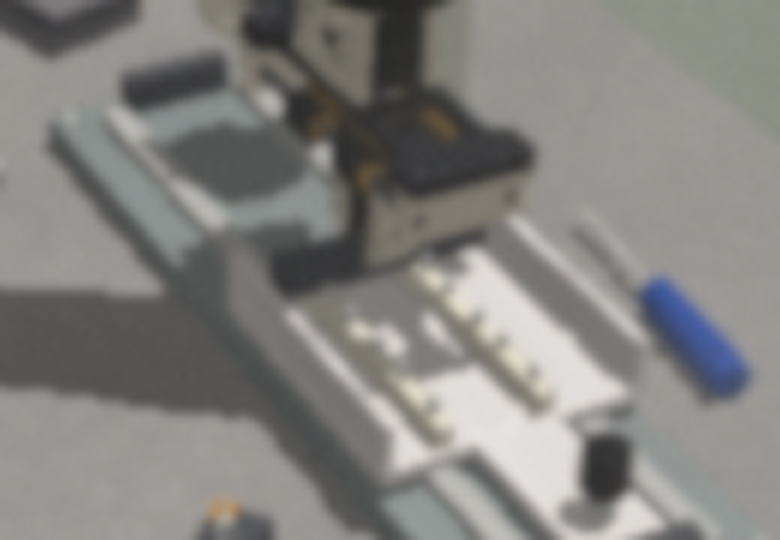

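Request:
jog_arm(moves=[[0,0,0.002,0],[0,0,0.003,0],[0,0,0.003,0]])

```text
clock: 15.15
position: [0.6109, -0.0321, 0.0759]
ee_rot: [-3.141, 0.01, 0.001]
force: [-7.1, 1.2, 11.1]
width: 0.211
gripper_force: 40.0
```

Request:
jog_arm(moves=[[0,0,-0.002,0],[0,0,-0.002,0],[0,0,-0.002,0]], hand=0.036)

```text
clock: 15.52
position: [0.6113, -0.0321, 0.0771]
ee_rot: [3.141, -0.01, 0.0]
force: [0.2, -0.0, 0.1]
width: 0.389
gripper_force: 0.0
```

Request:
jog_arm(moves=[[0,0,-0.05,0],[0,0,-0.1,0],[0,0,-0.13,0],[-0.1,-0.06,-0.13,0],[-0.2,-0.12,-0.13,0],[-0.2,-0.18,-0.13,0],[-0.2,-0.2,-0.13,0],[-0.2,-0.2,-0.13,0]])

```text
clock: 16.52
position: [0.4106, 0.1716, 0.207]
ee_rot: [-3.141, 0.006, 0.001]
force: [0.3, -0.2, -0.3]
width: 0.389
gripper_force: 0.0
```

```bash
cat > nest.py <<'E'
from h import *
import sys
def nest(name=None):
    i=cam('top'); P=depth(i); Z=P[...,2]
    # station coords
    y=P[...,1]+.0853; x=P[...,0]-.6150
    m=((i['color'].max(2)<120)&(Z>.058)&(abs(x)<.075)&(abs(y)<.09)).astype(np.uint8)
    for k in cv2.findContours(m,0,1)[0]:
        if cv2.contourArea(k)<60: continue
        W=(plane(i,k[:,0],.076)[:,:2]-[.615,-.0853])*1000; r=cv2.minAreaRect(W.astype(np.float32))
        q=np.zeros_like(m); cv2.drawContours(q,[k],-1,1,-1); q=cv2.erode(q,np.ones((3,3),np.uint8))>0
        A=np.c_[x[q],y[q],np.ones(q.sum())]; f=np.linalg.lstsq(A,Z[q],rcond=None)[0]
        s=W[(W[:,0]<25)&(W[:,0]>-50)]; 
        print('st c',np.round(r[0],1),'size',np.round(r[1],1),'ang %.1f'%r[2],'shank y %.1f..%.1f'%(np.percentile(s[:,1],15),np.percentile(s[:,1],85)),'z med %.4f'%np.median(Z[q]),'slopes',f[:2].round(3),'x',W[:,0].min().round(1),W[:,0].max().round(1))
    if name: save(i,name,(205,135,315,205),6)
if __name__=='__main__': nest(*sys.argv[1:])
E
python3 nest.py n3.png
```

```text
** On entry to DLASCL parameter number  4 had an illegal value
 ** On entry to DLASCL parameter number  4 had an illegal valueTraceback (most recent call last):
  File "nest.py", line 16, in <module>
    if __name__=='__main__': nest(*sys.argv[1:])
                             ~~~~^^^^^^^^^^^^^^^
  File "nest.py", line 12, in nest
    A=np.c_[x[q],y[q],np.ones(q.sum())]; f=np.linalg.lstsq(A,Z[q],rcond=None)[0]
                                           ~~~~~~~~~~~~~~~^^^^^^^^^^^^^^^^^^^
    x, resids, rank, s = _umath_linalg.lstsq(a, b, rcond,
                         ~~~~~~~~~~~~~~~~~~~^^^^^^^^^^^^^
                                             signature=signature)
                                             ^^^^^^^^^^^^^^^^^^^^
    raise LinAlgError("SVD did not converge in Linear Least Squares")
numpy.linalg.LinAlgError: SVD did not converge in Linear Least Squares
```

```bash
sed -i 's/>0$/>0; q\&=np.isfinite(Z)/' nest.py; python3 nest.py n3.png; python3 look.py
```

```text
st c [-2.7 67.2] size [125.4  31.8] ang 1.1 shank y 53.4..71.9 z med 0.0751 slopes [-0.006  0.061] x -65.4 60.3
centre [ 432.7 -187. ] heading 42.1 (rect 46.0) size [126.9  32.9] w 18.9 brass side 8.7 along 57.2
centre [ 454.3 -376.5] heading -13.8 (rect -13.8) size [ 33.5 124.7] w 19.8 brass side 8.5 along 56.5
```

View pics/n3.png

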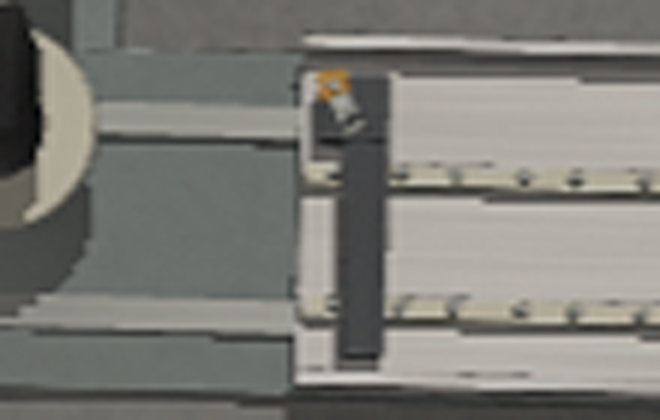

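Run:
```python
from h import *
i=cam('top'); P=depth(i)
u=np.array([333,402,455,525,575,640])/6+205
for v in (178,): print('pins st y',((plane(i,np.c_[u,np.full(6,v/6+135)],.064)[:,1]+.0853)*1000).round(1))
u2=np.array([322,400,452,520,573,640])/6+205
print('pins near',((plane(i,np.c_[u2,np.full(6,308/6+135)],.064)[:,1]+.0853)*1000).round(1))
e=np.array([[338,250],[383,250],[300,250]])/6+[205,135]
print('shank',((plane(i,e,.076)[:,:2]-[.615,-.0853])*1000).round(1)); print('plate edge',((plane(i,e[2:],.04)[:,1]+.0853)*1000))
r=P[176,255:275]; print(np.c_[(r[:,1]+.0853)*1000,r[:,2]*1000].round(1).tolist())
```

```text
pins st y [ 73.8  43.1  19.5 -11.7 -33.9 -62.9]
pins near [ 77.4  42.9  19.9 -10.2 -33.7 -63.3]
shank [[-19.6  71.2]
 [-19.1  51.4]
 [-20.   87.8]]
plate edge [87.57515005]
[[87.6, 41.4], [84.9, 37.8], [82.2, 41.2], [79.4, 33.4], [76.8, 42.3], [74.0, 40.5], [71.9, 66.7], [69.4, 73.8], [66.8, 77.0], [64.2, 78.9], [61.5, 73.9], [58.8, 72.4], [56.4, 80.2], [53.7, 77.7], [49.5, 36.8], [46.9, 41.0], [43.9, 34.3], [41.5, 41.6], [38.7, 39.4], [36.0, 39.1]]
```

Run:
```python
from h import *
i=cam('top'); P=depth(i); Z=P[...,2]
kp=(Z>.078)&(Z<.09)&(abs(P[...,0]-.615)<.03)&(abs(P[...,1]+.245)<.04)
print('knob',(P[kp].max(0)+P[kp].min(0))/2,P[kp].mean(0),np.ptp(P[kp],0))
# tongue end and stop
v=168
for u in range(345,372,1): print(u,i['color'][v,u].tolist(),(plane(i,[[u,v]],.04)[0,1]*1000).round(1), P[v,u].round(3).tolist()) if u%2 else 0
```

```text
knob [ 0.61415652 -0.24083184  0.08344629] [ 0.6144829  -0.240827    0.08308902] [0.02363969 0.02190539 0.0107522 ]
345 [28, 27, 26] -242.2 [0.622, -0.233, 0.084]
347 [38, 37, 37] -247.6 [0.622, -0.238, 0.085]
349 [35, 35, 35] -253.1 [0.622, -0.243, 0.085]
351 [97, 95, 92] -258.5 [0.622, -0.248, 0.087]
353 [168, 164, 157] -263.9 [0.63, -0.264, 0.04]
355 [35, 35, 35] -269.4 [0.632, -0.273, 0.026]
357 [74, 75, 75] -274.8 [0.629, -0.273, 0.046]
359 [69, 70, 70] -280.2 [0.629, -0.279, 0.047]
361 [94, 95, 94] -285.7 [0.629, -0.284, 0.047]
363 [111, 115, 110] -291.1 [0.634, -0.297, 0.018]
365 [89, 88, 83] -296.5 [0.638, -0.308, -0.004]
367 [105, 104, 98] -302.0 [0.638, -0.313, -0.003]
369 [105, 103, 98] -307.4 [0.638, -0.318, -0.001]
371 [108, 105, 100] -312.8 [0.637, -0.323, 0.003]
```

The holder lies flat in nest 2 (z 0.075), but the slide has crept 4.4 mm off the stop: the knob now reads y=-0.2408. I pull it out again before loading the rest.

```bash
python3 -c "
from h import *
plan((.45,-.22,.207,0),(.6145,-.241,.2,0),(.6145,-.241,.058,0))"
```

```text
at [0.4129 0.1688 0.2074] psi -0.36 tilt [0.0007 0.0001]
[0.0396, 0.3886, 0.0004, -0.006] rows>=6.2
[0.2042, 0.4086, 0.0075, -0.006] rows>=2.7
[0.2041, 0.4086, 0.1495, -0.006] rows>=2.3
```

Request:
jog_arm(moves=[[0.01,0.06,0,0],[0.02,0.12,0,0],[0.02,0.18,0,0],[0.03,0.24,0,0],[0.04,0.3,0,0],[0.04,0.36,0,0],[0.04,0.4,0,0],[0.1,0.409,0,0],[0.16,0.409,0,0],[0.204,0.409,0,0],[0.204,0.409,0,0],[0.204,0.409,0.05,0],[0.204,0.409,0.1,0],[0.204,0.409,0.13,0],[0.204,0.409,0.14,0],[0.204,0.409,0.14,0]], hand=0.07)

```text
clock: 18.77
position: [0.6133, -0.2424, 0.0676]
ee_rot: [3.141, -0.013, -0.0]
force: [-0.0, -0.3, 0.8]
width: 0.762
gripper_force: 0.0
```

```bash
python3 -c "
from h import *
plan((.6145,-.241,.058,0))"
```

```text
at [ 0.6133 -0.2424  0.0676] psi -0.46 tilt [-0.0003 -0.0006]
[0.0012, -0.0014, 0.0096, -0.008] rows>=0.2
```

Request:
jog_arm(moves=[[0.001,-0.001,0.01,-0.008],[0.001,-0.001,0.01,-0.008],[0.001,-0.001,0.01,-0.008]])

```text
clock: 19.15
position: [0.6151, -0.2399, 0.0577]
ee_rot: [-3.141, -0.003, -0.001]
force: [0.4, 0.0, -0.4]
width: 0.759
gripper_force: 0.0
```

Request:
jog_arm(moves=[[0,0,0,0],[0,0,0,0],[0,0,0,0],[0,0,0,0],[0,0,0,0],[0,0,0,0],[0,0,0,0]], hand=0.0, newtons=20)

```text
clock: 20.02
position: [0.6149, -0.2403, 0.0572]
ee_rot: [3.141, 0.002, 0.0]
force: [0.6, -1.8, 0.0]
width: 0.278
gripper_force: 20.0
```

Request:
jog_arm(moves=[[0,0.002,0,0],[0,0.004,0,0],[0,0.006,0,0],[0,0.008,0,0],[0,0.008,0,0],[0,0.008,0,0]])

```text
clock: 20.78
position: [0.6149, -0.2454, 0.0571]
ee_rot: [-3.137, -0.005, 0.002]
force: [-2.8, 10.0, 8.0]
width: 0.274
gripper_force: 20.0
```

Request:
jog_arm(moves=[[0,-0.0025,0,0],[0,-0.0025,0,0],[0,-0.0025,0,0]])

```text
clock: 21.15
position: [0.6149, -0.2455, 0.0572]
ee_rot: [-3.141, -0.003, 0.0]
force: [-1.3, 3.7, 2.1]
width: 0.278
gripper_force: 20.0
```

Request:
jog_arm(moves=[[0,0,0,0],[0,0,0,0],[0,0,0,0],[0,0,0,0],[0,0,-0.04,0],[0,0,-0.1,0],[0,0,-0.15,0],[0,0,-0.15,0],[0,0,-0.15,0]], hand=0.06)

```text
clock: 22.28
position: [0.6147, -0.2454, 0.2066]
ee_rot: [-3.141, -0.003, 0.001]
force: [-0.2, 0.8, -0.5]
width: 0.652
gripper_force: 0.0
```

Request:
jog_arm(moves=[[-0.06,0.04,0,0],[-0.12,0.08,0,0],[-0.18,0.1,0,0],[-0.18,0.1,0,0],[-0.18,0.1,0,0]])

```text
clock: 22.9
position: [0.434, -0.3458, 0.2064]
ee_rot: [-3.14, 0.001, 0.001]
force: [0.8, 0.6, 0.2]
width: 0.653
gripper_force: 0.0
```

```bash
cat >> nest.py <<'E'
    P=depth(cam('top')); Z=P[...,2]; kp=(Z>.078)&(Z<.09)&(abs(P[...,0]-.615)<.03)&(P[...,1]<-.03)&(P[...,1]>-.3)
    print('knob',(P[kp].max(0)+P[kp].min(0))/2,P[kp].mean(0),np.ptp(P[kp],0))
E
python3 nest.py; python3 look.py
```

```text
centre [ 432.7 -187.1] heading 41.6 (rect 46.0) size [126.9  33. ] w 19.1 brass side 8.7 along 57.2
centre [ 498.1 -382.2] heading -15.5 (rect -14.8) size [33.3 36.7] w 22.7 brass side 8.5 along 12.4  File "nest.py", line 17
    P=depth(cam('top')); Z=P[...,2]; kp=(Z>.078)&(Z<.09)&(abs(P[...,0]-.615)<.03)&(P[...,1]<-.03)&(P[...,1]>-.3)
IndentationError: unexpected indent
```

```bash
python3 - <<'E'
s=open('nest.py').read(); a,b=s.split("if __name__"); m,k=b.split("\n",1)
open('nest.py','w').write(a+k+"if __name__"+m+"\n")
E
python3 nest.py; python3 -c "
from h import *
plan((.4294,-.1908,.1,44.5))"
```

```text
st c [-2.6 63.2] size [125.4  29.2] ang 1.1 shank y 48.2..67.4 z med 0.0754 slopes [-0.006  0.019] x -65.3 60.4
knob [ 0.61055883 -0.14446883  0.08324587] [ 0.61387274 -0.21787697  0.08273701] [0.04780687 0.22577422 0.01030162]
at [ 0.4369 -0.3447  0.2065] psi 0.26 tilt [-0.0005  0.0004]
[-0.0067, -0.1539, 0.1066, -0.772] rows>=4.1
```

Request:
jog_arm(moves=[[-0.007,-0.04,0.0,-0.18],[-0.007,-0.08,0.02,-0.36],[-0.007,-0.12,0.06,-0.54],[-0.007,-0.154,0.1,-0.72],[-0.007,-0.154,0.107,-0.772],[-0.007,-0.154,0.107,-0.772],[-0.007,-0.154,0.107,-0.772],[-0.007,-0.154,0.107,-0.772]])

```text
clock: 24.05
position: [0.4285, -0.1923, 0.1007]
ee_rot: [2.909, 1.184, 0.001]
force: [-0.3, -0.5, 0.0]
width: 0.651
gripper_force: 0.0
```

```bash
sed -i 's/P\[...,1\]<-.03/P[...,1]<-.21/' nest.py; python3 -c "
from h import *
plan((.4294,-.1908,.014,44.5))"
```

```text
at [ 0.4285 -0.1923  0.1007] psi 44.28 tilt [ 0.001  -0.0005]
[0.0016, -0.0005, 0.0867, -0.004] rows>=1.4
```

Down, close with enough wait rows this time, then lift.

Request:
jog_arm(moves=[[0.0016,0,0.04,0],[0.0016,0,0.075,0],[0.0016,0,0.087,0],[0.0016,0,0.087,0],[0.0016,0,0.087,0]])

```text
clock: 24.68
position: [0.4297, -0.1912, 0.0142]
ee_rot: [2.909, 1.184, 0.002]
force: [0.3, -0.6, 0.5]
width: 0.654
gripper_force: 0.0
```

Request:
jog_arm(moves=[[0,0,0,0],[0,0,0,0],[0,0,0,0],[0,0,0,0],[0,0,0,0],[0,0,0,0],[0,0,0,0],[0,0,0,0]], hand=0.0, newtons=40)

```text
clock: 25.68
position: [0.429, -0.1908, 0.0132]
ee_rot: [2.909, 1.185, 0.0]
force: [0.3, 0.2, 2.2]
width: 0.215
gripper_force: 39.6
```

Request:
jog_arm(moves=[[0,0,-0.02,0],[0,0,-0.06,0],[0,0,-0.1,0],[0,0,-0.115,0],[0,0,-0.115,0],[0,0,-0.115,0]])

```text
clock: 26.42
position: [0.4283, -0.1902, 0.127]
ee_rot: [-2.908, -1.185, 0.002]
force: [-0.2, 0.0, -3.2]
width: 0.211
gripper_force: 39.6
```

```bash
python3 -c "
from h import *
plan((.610,-.0855,.13,-.3)); print(arm.observe()['joints'].round(2))"
```

```text
at [ 0.4283 -0.1902  0.127 ] psi 44.36 tilt [-0.0018  0.0006]
[0.2031, 0.0522, -0.0033, 0.779] rows>=4.2
[-0.29  0.39  0.78  2.12 -0.4   0.78 -0.06]
```

Request:
jog_arm(moves=[[0.04,0.01,-0.003,0.15],[0.08,0.02,-0.003,0.3],[0.12,0.03,-0.003,0.45],[0.16,0.04,-0.003,0.6],[0.19,0.05,-0.003,0.7],[0.203,0.052,-0.003,0.779],[0.203,0.052,-0.003,0.779],[0.203,0.052,-0.003,0.779],[0.203,0.052,-0.003,0.779]])

```text
clock: 27.55
position: [0.6097, -0.0869, 0.1311]
ee_rot: [-3.141, 0.009, 0.001]
force: [0.3, -0.1, -3.2]
width: 0.216
gripper_force: 39.6
```

```bash
python3 -c "
from h import *
plan((.610,-.0855,.08,-.3)); print(arm.observe()['force'])"
```

```text
at [ 0.6097 -0.0869  0.1311] psi -0.33 tilt [-0.0006  0.0003]
[0.0003, -0.0014, 0.0511, -0.001] rows>=0.8
[ 0.28879424 -0.05399968 -3.17371124]
```

Request:
jog_arm(moves=[[0,-0.0014,0.02,0],[0,-0.0014,0.04,0],[0,-0.0014,0.048,0],[0,-0.0014,0.048,0],[0,-0.0014,0.048,0]])

```text
clock: 28.18
position: [0.6108, -0.085, 0.0836]
ee_rot: [3.141, -0.009, 0.001]
force: [0.3, 0.8, -2.7]
width: 0.214
gripper_force: 39.6
```

Request:
jog_arm(moves=[[0,0,0.003,0],[0,0,0.006,0],[0,0,0.008,0],[0,0,0.008,0]])

```text
clock: 28.68
position: [0.6104, -0.0847, 0.0751]
ee_rot: [-3.142, 0.008, 0.0]
force: [0.2, 0.3, -3.0]
width: 0.214
gripper_force: 39.6
```

Request:
jog_arm(moves=[[0,0,0.002,0],[0,0,0.004,0],[0,0,0.005,0],[0,0,0.005,0],[0,0,0.005,0]])

```text
clock: 29.3
position: [0.6106, -0.0847, 0.0703]
ee_rot: [-3.142, 0.008, -0.0]
force: [0.5, -1.0, -2.8]
width: 0.218
gripper_force: 39.6
```

Request:
jog_arm(moves=[[0,0,0.001,0],[0,0,0.001,0],[0,0,0.001,0]])

```text
clock: 29.68
position: [0.6106, -0.0847, 0.0693]
ee_rot: [3.142, -0.008, 0.0]
force: [0.2, 1.1, -1.4]
width: 0.212
gripper_force: 39.6
```

Seated. Release and lift straight up, then retreat separately.

Request:
jog_arm(moves=[[0,0,0,0],[0,0,0,0],[0,0,0,0],[0,0,0,0]], hand=0.034)

```text
clock: 30.18
position: [0.6106, -0.0847, 0.0693]
ee_rot: [-3.142, 0.008, -0.0]
force: [-0.5, -0.3, 0.1]
width: 0.371
gripper_force: 0.0
```

Request:
jog_arm(moves=[[0,0,-0.01,0],[0,0,-0.03,0],[0,0,-0.07,0],[0,0,-0.12,0],[0,0,-0.13,0],[0,0,-0.13,0],[0,0,-0.13,0]])

```text
clock: 31.05
position: [0.6099, -0.0843, 0.1983]
ee_rot: [-3.141, 0.008, 0.003]
force: [0.3, 0.8, 0.5]
width: 0.369
gripper_force: 0.0
```

Request:
jog_arm(moves=[[-0.06,0,0,0],[-0.12,0,0,0],[-0.18,0,0,0],[-0.2,-0.06,0,0],[-0.2,-0.12,0,0],[-0.2,-0.18,0,0],[-0.2,-0.18,0,0],[-0.2,-0.18,0,0]])

```text
clock: 32.05
position: [0.411, 0.0961, 0.1987]
ee_rot: [3.14, -0.007, -0.001]
force: [-0.3, -0.9, 0.0]
width: 0.373
gripper_force: 0.0
```

```bash
python3 nest.py; python3 look.py
```

```text
st c [-1.3  3.6] size [125.7  33.4] ang 4.3 shank y -6.9..13.7 z med 0.0751 slopes [-0.004  0.036] x -64.1 61.5
st c [-2.6 63.2] size [125.4  29.2] ang 1.1 shank y 48.2..67.4 z med 0.0757 slopes [0.012 0.02 ] x -65.3 60.4
knob [ 0.61375075 -0.24542143  0.08394739] [ 0.61440992 -0.24505836  0.08288638] [0.02482062 0.02445861 0.01087228]
centre [ 454.2 -376.7] heading -13.9 (rect -13.8) size [ 34.1 124.7] w 19.5 brass side 8.2 along 56.5
```

```bash
python3 -c "
from h import *
plan((.4493,-.3755,.12,-13.9))"
```

```text
at [0.4114 0.0947 0.1991] psi -0.46 tilt [-0.0004 -0.0004]
[0.0418, 0.4699, 0.0792, 0.235] rows>=7.7
```

Request:
jog_arm(moves=[[0.01,0.06,0,0],[0.01,0.12,0,0],[0.02,0.18,0,0],[0.02,0.24,0,0.05],[0.03,0.3,0,0.1],[0.03,0.36,0.02,0.15],[0.04,0.42,0.04,0.2],[0.042,0.47,0.07,0.235],[0.042,0.47,0.079,0.235],[0.042,0.47,0.079,0.235],[0.042,0.47,0.079,0.235],[0.042,0.47,0.079,0.235]], hand=0.06)

```text
clock: 33.7
position: [0.4519, -0.3729, 0.121]
ee_rot: [-3.119, 0.374, -0.002]
force: [0.1, -0.4, 0.7]
width: 0.651
gripper_force: 0.0
```

```bash
python3 -c "
from h import *
plan((.4493,-.3755,.014,-13.9)); print(arm.observe()['joints'].round(2))"
```

```text
at [ 0.4519 -0.3729  0.121 ] psi -13.66 tilt [0.0015 0.0001]
[-0.002, 0.0032, 0.107, 0.004] rows>=1.7
[-0.01  0.65  0.93  1.85 -0.63  0.96 -0.6 ]
```

Request:
jog_arm(moves=[[-0.002,0.003,0.05,0.004],[-0.002,0.003,0.09,0.004],[-0.002,0.003,0.107,0.004],[-0.002,0.003,0.107,0.004],[-0.002,0.003,0.107,0.004]])

```text
clock: 34.33
position: [0.4491, -0.3766, 0.0143]
ee_rot: [3.118, -0.382, 0.002]
force: [0.0, -0.1, -0.2]
width: 0.653
gripper_force: 0.0
```

Request:
jog_arm(moves=[[0,0,0,0],[0,0,0,0],[0,0,0,0],[0,0,0,0],[0,0,0,0],[0,0,0,0],[0,0,0,0],[0,0,0,0]], hand=0.0, newtons=40)

```text
clock: 35.33
position: [0.4483, -0.3764, 0.0132]
ee_rot: [3.118, -0.383, 0.0]
force: [-0.4, 0.0, 0.8]
width: 0.214
gripper_force: 40.0
```

Request:
jog_arm(moves=[[0,0,-0.02,0],[0,0,-0.06,0],[0,0,-0.1,0],[0,0,-0.12,0],[0,0,-0.12,0],[0,0,-0.12,0]])

```text
clock: 36.08
position: [0.448, -0.3753, 0.132]
ee_rot: [-3.117, 0.382, 0.002]
force: [-1.3, 0.3, -4.5]
width: 0.215
gripper_force: 40.0
```

```bash
python3 -c "
from h import *
plan((.610,-.1395,.13,-.3)); print(arm.observe()['joints'].round(2))"
```

```text
at [ 0.448  -0.3753  0.132 ] psi -13.97 tilt [-0.0013  0.0016]
[0.1003, -0.2679, 0.0021, -0.239] rows>=4.6
[-0.01  0.64  0.94  1.85 -0.62  0.99 -0.61]
```

Request:
jog_arm(moves=[[0.02,-0.05,0,-0.05],[0.04,-0.1,0,-0.1],[0.06,-0.15,0,-0.15],[0.08,-0.2,0,-0.2],[0.09,-0.24,0.002,-0.239],[0.1,-0.268,0.002,-0.239],[0.1,-0.268,0.002,-0.239],[0.1,-0.268,0.002,-0.239],[0.1,-0.268,0.002,-0.239]])

```text
clock: 37.2
position: [0.6093, -0.1417, 0.1308]
ee_rot: [3.141, -0.011, -0.002]
force: [0.7, -0.5, -3.9]
width: 0.215
gripper_force: 40.0
```

```bash
python3 -c "
from h import *
plan((.610,-.1393,.083,-.3)); print(arm.observe()['force'])"
```

```text
at [ 0.6093 -0.1417  0.1308] psi -0.42 tilt [-0.001  -0.0003]
[0.0007, -0.0024, 0.0478, -0.002] rows>=0.8
[ 0.66559897 -0.50594642 -3.89147365]
```

Request:
jog_arm(moves=[[0,-0.0024,0.02,0],[0,-0.0024,0.04,0],[0,-0.0024,0.048,0],[0,-0.0024,0.048,0],[0,-0.0024,0.048,0]])

```text
clock: 37.83
position: [0.6105, -0.1384, 0.0836]
ee_rot: [3.141, -0.009, 0.001]
force: [-0.9, 0.1, -3.9]
width: 0.216
gripper_force: 40.0
```

Request:
jog_arm(moves=[[0,0,0.003,0],[0,0,0.006,0],[0,0,0.008,0],[0,0,0.008,0]])

```text
clock: 38.33
position: [0.6101, -0.138, 0.0751]
ee_rot: [-3.141, 0.008, 0.0]
force: [0.4, -0.1, -4.1]
width: 0.219
gripper_force: 40.0
```

Request:
jog_arm(moves=[[0,0.0012,0.002,0],[0,0.0012,0.004,0],[0,0.0012,0.006,0],[0,0.0012,0.006,0],[0,0.0012,0.006,0]])

```text
clock: 38.95
position: [0.6102, -0.1393, 0.0693]
ee_rot: [-3.142, 0.008, -0.0]
force: [-0.7, 0.1, -2.4]
width: 0.212
gripper_force: 40.0
```

Request:
jog_arm(moves=[[0,0,0,0],[0,0,0,0],[0,0,0,0],[0,0,0,0]], hand=0.034)

```text
clock: 39.45
position: [0.6103, -0.1393, 0.0693]
ee_rot: [3.142, -0.008, 0.0]
force: [0.3, -0.8, 0.5]
width: 0.368
gripper_force: 0.0
```

Request:
jog_arm(moves=[[0,0,-0.01,0],[0,0,-0.03,0],[0,0,-0.07,0],[0,0,-0.12,0],[0,0,-0.13,0],[0,0,-0.13,0],[0,0,-0.13,0]])

```text
clock: 40.33
position: [0.6096, -0.1388, 0.1982]
ee_rot: [-3.141, 0.008, 0.002]
force: [-0.7, -0.4, -0.0]
width: 0.37
gripper_force: 0.0
```

Request:
jog_arm(moves=[[-0.06,0,0,0],[-0.12,0,0,0],[-0.18,0,0,0],[-0.2,0.06,0,0],[-0.2,0.12,0,0],[-0.2,0.15,0,0],[-0.2,0.15,0,0],[-0.2,0.15,0,0]])

```text
clock: 41.32
position: [0.4089, -0.2872, 0.1983]
ee_rot: [-3.14, 0.008, 0.003]
force: [0.8, 0.0, -0.8]
width: 0.372
gripper_force: 0.0
```

```bash
python3 nest.py n4.png; python3 -c "
from h import *
plan((.6145,-.2453,.2,0))"
```

```text
st c [ -1.5 -49.3] size [123.1  33.4] ang 4.0 shank y -62.1..-41.2 z med 0.0755 slopes [ 0.007 -0.015] x -62.8 60.4
st c [-1.3  3.6] size [125.7  33.4] ang 4.3 shank y -6.9..12.5 z med 0.0756 slopes [-0.002  0.014] x -64.1 61.5
st c [-2.6 63.2] size [125.4  29.2] ang 1.1 shank y 48.2..67.4 z med 0.0755 slopes [-0.002 -0.005] x -65.3 60.4
knob [ 0.61383819 -0.24532432  0.08368965] [ 0.61414962 -0.2451428   0.08279771] [0.02445829 0.02317266 0.01020219]
at [ 0.4095 -0.2867  0.1987] psi -0.21 tilt [-0.001   0.0012]
[0.2049, -0.0422, -0.0015, -0.004] rows>=3.3
```

View pics/n4.png

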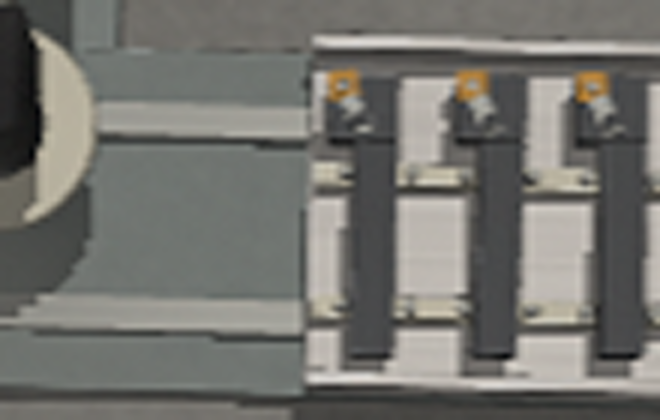

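All three holders lie flat with heads to the column side (inserts at (343,85), (472,85), (592,85)), and the slide is still at its stop. Now the push.

Request:
jog_arm(moves=[[0.06,-0.01,0,0],[0.12,-0.03,0,0],[0.18,-0.042,0,0],[0.205,-0.042,0,0],[0.205,-0.042,0,0],[0.205,-0.042,0,0],[0.205,-0.042,0.05,0],[0.205,-0.042,0.1,0],[0.205,-0.042,0.13,0],[0.205,-0.042,0.14,0],[0.205,-0.042,0.14,0],[0.205,-0.042,0.14,0]], hand=0.07)

```text
clock: 42.92
position: [0.6152, -0.2479, 0.0609]
ee_rot: [3.141, -0.009, 0.003]
force: [0.1, 0.1, -0.6]
width: 0.763
gripper_force: 0.0
```

Request:
jog_arm(moves=[[0,0,0,0],[0,0,0,0],[0,0,0,0],[0,0,0,0],[0,0,0,0],[0,0,0,0],[0,0,0,0]], hand=0.0, newtons=20)

```text
clock: 43.8
position: [0.6147, -0.2454, 0.0591]
ee_rot: [-3.139, 0.006, 0.001]
force: [-0.3, 4.9, 3.2]
width: 0.282
gripper_force: 20.0
```

Request:
jog_arm(moves=[[0,-0.005,0,0],[0,-0.012,0,0],[0,-0.02,0,0],[0.0,-0.03,0,0],[0,-0.04,0,0],[0,-0.05,0,0],[0,-0.06,0,0],[0,-0.07,0,0],[0,-0.08,0,0],[0,-0.09,0,0],[0,-0.1,0,0],[0,-0.11,0,0],[0,-0.12,0,0],[0.001,-0.13,0,0],[0.001,-0.138,0,0],[0.001,-0.142,0,0],[0.001,-0.142,0,0],[0.001,-0.142,0,0]])

```text
clock: 46.05
position: [0.6157, -0.1045, 0.0591]
ee_rot: [-3.14, 0.008, 0.002]
force: [-4.1, 2.2, 0.1]
width: 0.276
gripper_force: 20.0
```

```bash
python3 -c "
from h import *
i=cam('side'); save(i,'h1.png',(150,60,350,210),4); plan((.6155,-.03,.06,0)); i=cam('top'); P=depth(i)
print(arm.observe()['joints'].round(2))"
```

```text
at [ 0.6157 -0.1046  0.0591] psi -0.29 tilt [-0.0013  0.0015]
[-0.0006, -0.0746, -0.0008, -0.005] rows>=1.2
[-0.44  0.77  0.84  1.8  -0.72  0.91 -0.85]
```

View pics/h1.png

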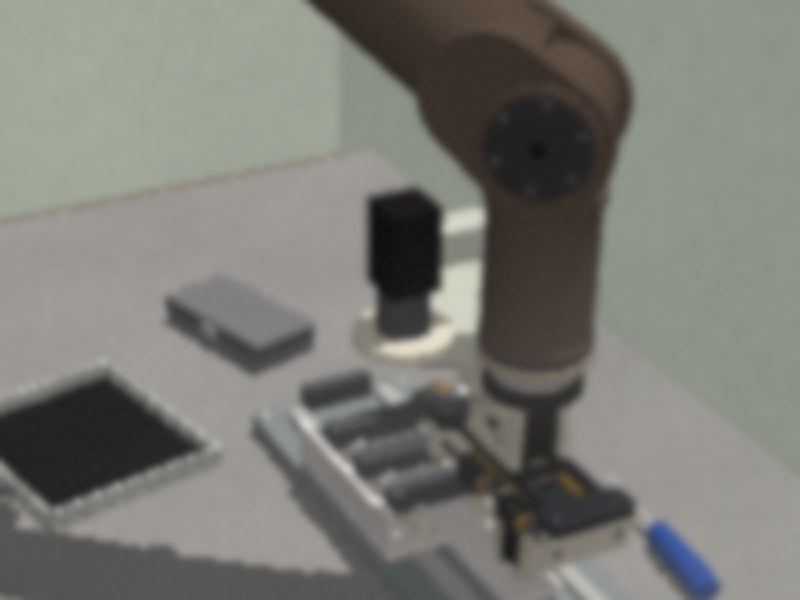

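The holders ride properly, with inserts near (440,390), and the wrist is well clear of the camera at (405,240). I continue to the home stop.

Request:
jog_arm(moves=[[0,-0.008,0,0],[0,-0.016,0,0],[0,-0.024,0,0],[0,-0.032,0,0],[0,-0.04,0,0],[0,-0.048,0,0],[0,-0.056,0,0],[0,-0.064,0,0],[0,-0.07,0,0],[0,-0.074,0,0],[0,-0.074,0,0],[0,-0.074,0,0]])

```text
clock: 47.65
position: [0.6163, -0.0305, 0.0591]
ee_rot: [-3.14, 0.008, 0.002]
force: [-4.7, 0.9, -0.7]
width: 0.278
gripper_force: 20.0
```

Request:
jog_arm(moves=[[0,-0.002,0,0],[0,-0.004,0,0],[0,-0.006,0,0],[0,-0.008,0,0],[0,-0.009,0,0],[0,-0.009,0,0]])

```text
clock: 48.4
position: [0.6163, -0.0254, 0.0591]
ee_rot: [3.138, -0.012, -0.0]
force: [-3.9, -9.8, -6.7]
width: 0.279
gripper_force: 20.0
```

Request:
jog_arm(moves=[[0,0.003,0,0],[0,0.003,0,0],[0,0.003,0,0]])

```text
clock: 48.78
position: [0.6163, -0.0255, 0.0591]
ee_rot: [3.141, -0.009, -0.001]
force: [-4.8, -2.3, -1.7]
width: 0.275
gripper_force: 20.0
```

Request:
jog_arm(moves=[[0,0,0,0],[0,0,0,0],[0,0,0,0],[0,0,0,0],[0,0,0,0],[0,0,0,0],[0,0,0,0],[0,0,0,0],[0,0,0,0],[0,0,0,0],[0,0,0,0],[0,0,0,0],[0,0,0,0],[0,0,0,0],[0,0,0,0],[0,0,0,0],[0,0,0,0],[0,0,0,0],[0,0,0,0],[0,0,0,0]], hand=0.06)

```text
clock: 51.28
position: [0.6168, -0.0253, 0.0592]
ee_rot: [-3.142, 0.008, 0.0]
force: [0.2, 0.1, 0.2]
width: 0.648
gripper_force: 0.0
```

Request:
jog_arm(moves=[[0,0,0,0],[0,0,0,0],[0,0,0,0],[0,0,0,0],[0,0,0,0],[0,0,0,0],[0,0,0,0],[0,0,0,0]])

```text
clock: 52.28
position: [0.6168, -0.0253, 0.0592]
ee_rot: [-3.141, 0.008, -0.0]
force: [0.4, 0.4, 0.4]
width: 0.651
gripper_force: 0.0
```

Request:
jog_arm(moves=[[0,0,0,0],[0,0,0,0],[0,0,0,0],[0,0,0,0],[0,0,0,0],[0,0,0,0],[0,0,0,0]], hand=0.0, newtons=20)

```text
clock: 53.15
position: [0.6168, -0.0254, 0.0592]
ee_rot: [3.142, -0.009, 0.0]
force: [0.5, -0.2, -0.7]
width: 0.278
gripper_force: 20.0
```

Request:
jog_arm(moves=[[0,0.005,0,0],[0,0.012,0,0],[0,0.02,0,0],[0,0.03,0,0],[0,0.04,0,0],[0,0.05,0,0],[0,0.06,0,0],[0,0.07,0,0],[0,0.08,0,0],[0,0.09,0,0],[0,0.1,0,0],[0,0.11,0,0],[0,0.12,0,0],[-0.001,0.13,0,0],[-0.001,0.14,0,0],[-0.001,0.15,0,0],[-0.001,0.16,0,0],[-0.001,0.17,0,0],[-0.001,0.175,0,0],[-0.001,0.175,0,0]])

```text
clock: 55.65
position: [0.6155, -0.2021, 0.0593]
ee_rot: [3.139, -0.01, 0.002]
force: [6.0, -1.4, -4.9]
width: 0.277
gripper_force: 20.0
```

Request:
jog_arm(moves=[[-0.001,0.008,0,0],[-0.001,0.016,0,0],[-0.001,0.024,0,0],[-0.001,0.032,0,0],[-0.001,0.038,0,0],[-0.001,0.042,0,0],[-0.001,0.045,0,0],[-0.001,0.047,0,0],[-0.001,0.047,0,0]])

```text
clock: 56.78
position: [0.6152, -0.2455, 0.0592]
ee_rot: [-3.139, 0.005, -0.003]
force: [6.0, 8.5, -0.0]
width: 0.276
gripper_force: 20.0
```

Request:
jog_arm(moves=[[0,0.002,0,0],[0,0.002,0,0],[0,0.002,0,0]])

```text
clock: 57.15
position: [0.6152, -0.2455, 0.0592]
ee_rot: [-3.136, 0.003, -0.002]
force: [5.2, 14.0, 4.9]
width: 0.277
gripper_force: 20.0
```

Request:
jog_arm(moves=[[0,-0.004,0,0],[0,-0.004,0,0],[0,-0.004,0,0]])

```text
clock: 57.52
position: [0.6152, -0.2452, 0.0593]
ee_rot: [3.141, -0.007, 0.004]
force: [7.8, 1.9, -3.5]
width: 0.277
gripper_force: 20.0
```

Request:
jog_arm(moves=[[0,0,0,0],[0,0,0,0],[0,0,0,0],[0,0,0,0],[0,0,0,0],[0,0,-0.04,0],[0,0,-0.1,0],[0,0,-0.14,0],[0,0,-0.14,0],[0,0,-0.14,0]], hand=0.06)

```text
clock: 58.78
position: [0.6134, -0.2448, 0.1985]
ee_rot: [-3.141, 0.008, 0.001]
force: [-0.7, 0.5, -0.9]
width: 0.652
gripper_force: 0.0
```

Request:
jog_arm(moves=[[-0.06,0,0,0],[-0.12,0.02,0,0],[-0.18,0.04,0,0],[-0.2,0.06,0,0],[-0.2,0.06,0,0],[-0.2,0.06,0,0]])

```text
clock: 59.52
position: [0.4138, -0.3034, 0.1984]
ee_rot: [-3.141, 0.007, 0.002]
force: [0.4, -0.2, 0.3]
width: 0.658
gripper_force: 0.0
```

```bash
python3 nest.py
python3 - <<'E'
from h import *
i=cam('top'); im=i['color']
# tray rim: bright thin outline around dark floor; inner dark floor hull + outer rim
P=depth(i)
d=((im.max(2)<50)&(P[...,1]>.15)&(P[...,1]<.42)&(P[...,0]>.27)&(P[...,0]<.52)).astype(np.uint8)
k=max(cv2.findContours(d,0,1)[0],key=cv2.contourArea); h=cv2.convexHull(k)
q=cv2.approxPolyDP(h,8,True)[:,0]; print(q.tolist())
for z in(.004,.018):
    r=cv2.minAreaRect((plane(i,h[:,0],z)[:,:2]*1000).astype(np.float32)); print(z,np.round(r[0],1),np.round(r[1],1),round(r[2],2))
b=((im.min(2)>95)&(abs(P[...,1]-.29)<.14)&(abs(P[...,0]-.387)<.14)).astype(np.uint8)
ring=cv2.dilate(cv2.drawContours(np.zeros_like(d),[h],-1,1,-1),np.ones((11,11)))
br=(im.astype(int).sum(2)>330)&(ring>0)
ys,xs=np.nonzero(br); r=cv2.minAreaRect((plane(i,np.c_[xs,ys],.018)[:,:2]*1000).astype(np.float32)); print('rim',np.round(r[0],1),np.round(r[1],1),round(r[2],2),len(xs))
save(i,'t2.png',(95,205,200,305),5)
E
```

```text
st c [ -1.5 -49.1] size [123.1  33.5] ang 3.8 shank y -59.9..-41.1 z med 0.0753 slopes [ 0.004 -0.004] x -62.8 60.4
st c [-1.3  3.7] size [125.5  33.3] ang 4.1 shank y -6.8..13.7 z med 0.0754 slopes [-0.004  0.045] x -64.1 61.5
st c [-2.6 63.2] size [125.4  29.2] ang 1.1 shank y 48.3..67.4 z med 0.0758 slopes [-0.002 -0.001] x -65.3 60.4
knob [ 0.61379533 -0.24539216  0.08384374] [ 0.61430344 -0.24504293  0.08353439] [0.0241216  0.02423211 0.01132259]
[[176, 218], [185, 277], [118, 289], [110, 229]]
0.004 [387.7 291.4] [164.4 186.5] 11.03
0.018 [388.2 288.3] [162.6 184.4] 11.03
rim [388.1 287.9] [195.3 216.6] 10.79 876
```

View pics/t2.png

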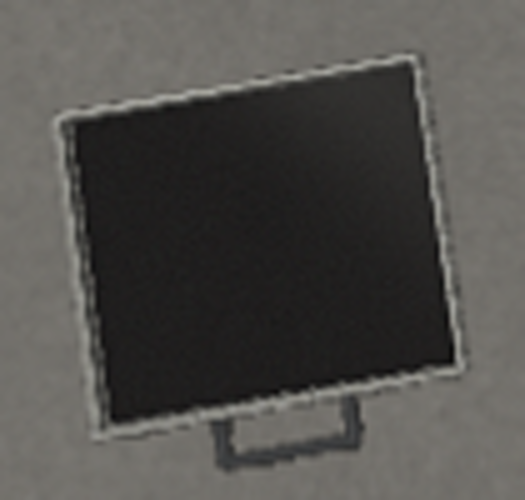

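Run:
```python
from h import *
i=cam('top')
c=np.array([[57,118],[419,57],[464,370],[98,435]])/5+[95-.4,205-.4]
C=plane(i,c,.018)[:,:2]*1000; print(C.round(1),C.mean(0).round(1))
e=[C[1]-C[0],C[2]-C[3]]; f=[C[0]-C[3],C[1]-C[2]]
print([np.linalg.norm(v).round(1) for v in e+f],[np.degrees(np.arctan2(v[1],v[0])).round(2) for v in f],[np.degrees(np.arctan2(v[0],-v[1])).round(2) for v in e])
plan((.610,-.031,.16,-.3))
```

```text
[[452.5 402.3]
 [489.6 208.7]
 [322.6 177.3]
 [285.3 369.9]] [387.5 289.6]
[np.float64(197.1), np.float64(196.2), np.float64(170.3), np.float64(170.0)] [np.float64(10.96), np.float64(10.64)] [np.float64(10.87), np.float64(10.97)]
at [ 0.4141 -0.3035  0.1988] psi -0.2 tilt [-0.0008  0.    ]
[0.195, -0.2732, 0.0386, 0.002] rows>=5.4
```

Request:
jog_arm(moves=[[0.03,-0.05,0,0],[0.06,-0.11,0,0],[0.1,-0.17,0,0],[0.15,-0.23,0,0],[0.195,-0.273,0,0],[0.195,-0.273,0.03,0],[0.195,-0.273,0.039,0],[0.195,-0.273,0.039,0],[0.195,-0.273,0.039,0]], hand=0.036)

```text
clock: 60.85
position: [0.6095, -0.0337, 0.1612]
ee_rot: [3.141, -0.012, 0.001]
force: [-1.1, -0.2, -0.3]
width: 0.393
gripper_force: 0.0
```

```bash
python3 -c "
from h import *
plan((.610,-.0308,.069,-.3))"
```

```text
at [ 0.6095 -0.0337  0.1612] psi -0.42 tilt [ 0.0009 -0.0002]
[0.0004, -0.0029, 0.0922, -0.002] rows>=1.5
```

Request:
jog_arm(moves=[[0,-0.002,0.03,0],[0,-0.002,0.06,0],[0,-0.002,0.06,0],[0,-0.002,0.075,0],[0,-0.002,0.085,0],[0,-0.002,0.092,0],[0,-0.002,0.092,0],[0,-0.002,0.092,0]])

```text
clock: 61.85
position: [0.61, -0.0303, 0.0685]
ee_rot: [3.142, -0.008, 0.001]
force: [0.3, -0.0, -1.0]
width: 0.394
gripper_force: 0.0
```

Request:
jog_arm(moves=[[0,0,0,0],[0,0,0,0],[0,0,0,0],[0,0,0,0],[0,0,0,0],[0,0,0,0]], hand=0.0, newtons=40)

```text
clock: 62.6
position: [0.6099, -0.0301, 0.0684]
ee_rot: [-3.141, 0.008, -0.001]
force: [-0.1, 2.0, 5.9]
width: 0.216
gripper_force: 40.0
```

Request:
jog_arm(moves=[[0,0,-0.01,0],[0,0,-0.03,0],[0,0,-0.06,0],[0,0,-0.1,0],[0,0,-0.12,0],[0,0,-0.12,0],[0,0,-0.12,0]])

```text
clock: 63.48
position: [0.609, -0.0298, 0.187]
ee_rot: [-3.141, 0.008, 0.003]
force: [0.4, -0.2, -4.1]
width: 0.216
gripper_force: 40.0
```

```bash
python3 -c "
from h import *
plan((.43,.0,.19,0),(.3723,.3426,.15,10.8)); print(arm.observe()['joints'].round(2))"
```

```text
at [ 0.609  -0.0298  0.187 ] psi -0.29 tilt [-0.0018  0.0004]
[-0.1792, -0.0289, -0.0027, -0.005] rows>=2.9
[-0.2385, -0.3712, 0.0376, -0.194] rows>=5.6
[-0.66  0.62  0.98  1.73 -0.57  1.11 -1.08]
```

Request:
jog_arm(moves=[[-0.04,0,0,0],[-0.08,0,0,0],[-0.12,-0.01,0,0],[-0.16,-0.03,0,0],[-0.18,-0.07,0,0],[-0.19,-0.11,0,-0.03],[-0.2,-0.16,0,-0.06],[-0.21,-0.21,0,-0.09],[-0.22,-0.26,0.01,-0.12],[-0.23,-0.31,0.02,-0.16],[-0.238,-0.36,0.03,-0.194],[-0.238,-0.371,0.038,-0.194],[-0.238,-0.371,0.038,-0.194],[-0.238,-0.371,0.038,-0.194],[-0.238,-0.371,0.038,-0.194]])

```text
clock: 65.35
position: [0.3742, 0.3408, 0.1506]
ee_rot: [-3.128, -0.292, -0.0]
force: [0.3, 0.1, -4.5]
width: 0.214
gripper_force: 40.0
```

```bash
python3 -c "
from h import *
plan((.3723,.3426,.03,10.8)); print(arm.observe()['joints'].round(2))"
```

```text
at [0.3742 0.3408 0.1506] psi 10.68 tilt [0.0001 0.0004]
[-0.0016, -0.0021, 0.1206, -0.002] rows>=1.9
[-1.58  0.51  1.04  2.02 -0.55  0.93 -1.63]
```

Request:
jog_arm(moves=[[-0.0016,-0.002,0.04,0],[-0.0016,-0.002,0.08,0],[-0.0016,-0.002,0.11,0],[-0.0016,-0.002,0.12,0],[-0.0016,-0.002,0.12,0],[-0.0016,-0.002,0.12,0]])

```text
clock: 66.1
position: [0.3726, 0.3441, 0.0314]
ee_rot: [-3.126, -0.296, -0.002]
force: [1.0, 0.5, -3.7]
width: 0.217
gripper_force: 40.0
```

Request:
jog_arm(moves=[[0,0,0.004,0],[0,0,0.008,0],[0,0,0.01,0],[0,0,0.011,0],[0,0,0.011,0]])

```text
clock: 66.72
position: [0.3718, 0.3436, 0.0192]
ee_rot: [3.128, 0.296, -0.0]
force: [0.0, 0.0, -4.2]
width: 0.216
gripper_force: 40.0
```

Request:
jog_arm(moves=[[0,0,0.001,0],[0,0,0.0025,0],[0,0,0.0025,0],[0,0,0.0025,0]])

```text
clock: 67.22
position: [0.3718, 0.3436, 0.0167]
ee_rot: [-3.128, -0.296, -0.0]
force: [-0.3, 0.3, -3.6]
width: 0.214
gripper_force: 40.0
```

Request:
jog_arm(moves=[[0,0,0,0],[0,0,0,0],[0,0,0,0],[0,0,0,0]], hand=0.03)

```text
clock: 67.72
position: [0.3719, 0.3437, 0.0168]
ee_rot: [-3.127, -0.296, -0.0]
force: [-0.4, -0.6, -0.1]
width: 0.33
gripper_force: 0.0
```

Request:
jog_arm(moves=[[0,0,-0.01,0],[0,0,-0.03,0],[0,0,-0.07,0],[0,0,-0.12,0],[0,0,-0.17,0],[0,0,-0.175,0],[0,0,-0.175,0]])

```text
clock: 68.6
position: [0.3715, 0.3438, 0.192]
ee_rot: [-3.127, -0.296, 0.0]
force: [-0.1, 0.7, -0.9]
width: 0.327
gripper_force: 0.0
```

```bash
python3 -c "
from h import *
plan((.43,0,.19,0),(.610,-.0853,.16,-.3))"
```

```text
at [0.3715 0.3438 0.192 ] psi 10.83 tilt [-0.0002  0.001 ]
[-0.0071, 0.3487, 0.0016, 0.189] rows>=5.6
[0.1536, 0.4663, 0.0315, 0.194] rows>=3.2
```

```bash
python3 nest.py
```

```text
st c [ -1.5 -49.2] size [123.1  33.6] ang 4.0 shank y -61.7..-41.1 z med 0.0755 slopes [-0.001  0.017] x -62.8 60.4
st c [-1.1  1.7] size [125.5  35.3] ang 5.8 shank y -6.9..13.8 z med 0.0755 slopes [0.004 0.011] x -64.1 61.5
knob [ 0.61396102 -0.24564923  0.08348395] [ 0.61430882 -0.2447166   0.08304711] [0.023666   0.02367926 0.01011716]
```

Request:
jog_arm(moves=[[0,0.06,0,0.04],[0,0.12,0,0.08],[-0.01,0.18,0,0.12],[-0.01,0.24,0,0.16],[0,0.3,0,0.194],[0.01,0.35,0,0.194],[0.05,0.39,0,0.194],[0.1,0.43,0,0.194],[0.154,0.466,0,0.194],[0.154,0.466,0.02,0.194],[0.154,0.466,0.031,0.194],[0.154,0.466,0.031,0.194],[0.154,0.466,0.031,0.194],[0.154,0.466,0.031,0.194]], hand=0.036)

```text
clock: 70.45
position: [0.6105, -0.0845, 0.1615]
ee_rot: [-3.141, 0.007, -0.002]
force: [0.0, -0.6, -0.0]
width: 0.388
gripper_force: 0.0
```

```bash
python3 -c "
from h import *
plan((.610,-.0850,.069,-.3))"
```

```text
at [ 0.6105 -0.0845  0.1615] psi -0.26 tilt [0.0011 0.0006]
[-0.0006, 0.0006, 0.0925, 0.001] rows>=1.5
```

Request:
jog_arm(moves=[[0,0,0.03,0],[0,0,0.06,0],[0,0,0.06,0],[0,0,0.075,0],[0,0,0.085,0],[0,0,0.0925,0],[0,0,0.0925,0],[0,0,0.0925,0]])

```text
clock: 71.45
position: [0.6107, -0.0853, 0.0685]
ee_rot: [3.141, -0.008, 0.001]
force: [0.0, 0.3, 0.0]
width: 0.392
gripper_force: 0.0
```

Request:
jog_arm(moves=[[0,0,0,0],[0,0,0,0],[0,0,0,0],[0,0,0,0],[0,0,0,0],[0,0,0,0]], hand=0.0, newtons=40)

```text
clock: 72.2
position: [0.6106, -0.0851, 0.0685]
ee_rot: [-3.141, 0.008, -0.001]
force: [-0.5, 0.8, 5.2]
width: 0.213
gripper_force: 39.8
```

Request:
jog_arm(moves=[[0,0,-0.01,0],[0,0,-0.03,0],[0,0,-0.06,0],[0,0,-0.1,0],[0,0,-0.12,0],[0,0,-0.12,0],[0,0,-0.12,0]])

```text
clock: 73.08
position: [0.6098, -0.0846, 0.187]
ee_rot: [-3.141, 0.008, 0.003]
force: [0.1, -0.9, -3.0]
width: 0.21
gripper_force: 39.8
```

```bash
python3 -c "
from h import *
plan((.43,.0,.19,0),(.3826,.2886,.15,10.8)); print(arm.observe()['joints'].round(2))"
```

```text
at [ 0.6098 -0.0846  0.187 ] psi -0.29 tilt [-0.0018  0.0006]
[-0.1802, -0.0837, -0.0026, -0.005] rows>=3.2
[-0.229, -0.3721, 0.0376, -0.193] rows>=4.7
[-0.55  0.62  0.96  1.71 -0.56  1.12 -1.  ]
```

Request:
jog_arm(moves=[[-0.04,0,0,0],[-0.08,-0.02,0,0],[-0.12,-0.04,0,0],[-0.16,-0.07,0,0],[-0.18,-0.11,0,0],[-0.19,-0.15,0,-0.03],[-0.2,-0.2,0,-0.06],[-0.21,-0.24,0,-0.09],[-0.22,-0.28,0.01,-0.12],[-0.229,-0.32,0.02,-0.16],[-0.229,-0.36,0.03,-0.193],[-0.229,-0.372,0.038,-0.193],[-0.229,-0.372,0.038,-0.193],[-0.229,-0.372,0.038,-0.193],[-0.229,-0.372,0.038,-0.193]])

```text
clock: 74.95
position: [0.3837, 0.287, 0.1505]
ee_rot: [-3.128, -0.291, -0.0]
force: [0.1, 0.4, -3.5]
width: 0.213
gripper_force: 39.8
```

```bash
python3 -c "
from h import *
plan((.3826,.2886,.03,10.8))"
```

```text
at [0.3837 0.287  0.1505] psi 10.64 tilt [0.0001 0.0004]
[-0.0008, -0.0018, 0.1205, -0.003] rows>=1.9
```

Request:
jog_arm(moves=[[-0.0008,-0.001,0.04,0],[-0.0008,-0.001,0.08,0],[-0.0008,-0.001,0.11,0],[-0.0008,-0.001,0.122,0],[-0.0008,-0.001,0.127,0],[-0.0008,-0.001,0.131,0],[-0.0008,-0.001,0.131,0],[-0.0008,-0.001,0.131,0]])

```text
clock: 75.95
position: [0.3827, 0.2892, 0.0197]
ee_rot: [-3.127, -0.295, -0.001]
force: [-0.2, 0.2, -2.6]
width: 0.216
gripper_force: 39.8
```

Request:
jog_arm(moves=[[0,0,0.001,0],[0,0,0.0025,0],[0,0,0.0025,0],[0,0,0.0025,0]])

```text
clock: 76.45
position: [0.3825, 0.2888, 0.0167]
ee_rot: [3.128, 0.294, 0.0]
force: [0.2, 0.2, -3.6]
width: 0.212
gripper_force: 39.8
```

Request:
jog_arm(moves=[[0,0,0,0],[0,0,0,0],[0,0,0,0],[0,0,0,0]], hand=0.03)

```text
clock: 76.95
position: [0.3826, 0.2889, 0.0168]
ee_rot: [-3.128, -0.294, -0.0]
force: [0.0, 0.2, -0.6]
width: 0.325
gripper_force: 0.0
```

Request:
jog_arm(moves=[[0,0,-0.01,0],[0,0,-0.03,0],[0,0,-0.07,0],[0,0,-0.12,0],[0,0,-0.17,0],[0,0,-0.175,0],[0,0,-0.175,0]])

```text
clock: 77.82
position: [0.3821, 0.2891, 0.192]
ee_rot: [-3.127, -0.295, 0.0]
force: [-0.3, 1.0, -0.8]
width: 0.326
gripper_force: 0.0
```

```bash
python3 nest.py; python3 -c "
from h import *
plan((.43,-.05,.19,0),(.610,-.1393,.16,-.3))"
```

```text
st c [ -1.4 -48.6] size [122.9  33.9] ang 2.7 shank y -60.2..-41.0 z med 0.0753 slopes [0.003 0.032] x -62.8 60.4
knob [ 0.61492735 -0.24546937  0.08287388] [ 0.61439362 -0.24481629  0.08274743] [0.02191777 0.02298208 0.00953694]
at [0.3817 0.2885 0.1909] psi 10.76 tilt [-0.0013 -0.001 ]
[-0.0158, 0.3416, 0.0012, 0.188] rows>=5.5
[0.1444, 0.4629, 0.031, 0.193] rows>=3.3
```

Request:
jog_arm(moves=[[0,0.06,0,0.04],[-0.01,0.12,0,0.08],[-0.01,0.18,0,0.12],[-0.01,0.24,0,0.16],[-0.01,0.3,0,0.193],[0,0.35,0,0.193],[0.05,0.39,0,0.193],[0.1,0.43,0,0.193],[0.144,0.463,0,0.193],[0.144,0.463,0.02,0.193],[0.144,0.463,0.031,0.193],[0.144,0.463,0.031,0.193],[0.144,0.463,0.031,0.193],[0.144,0.463,0.031,0.193]], hand=0.036)

```text
clock: 79.68
position: [0.6104, -0.1386, 0.1615]
ee_rot: [-3.141, 0.007, -0.002]
force: [0.2, -0.6, -0.9]
width: 0.392
gripper_force: 0.0
```

```bash
python3 -c "
from h import *
plan((.610,-.1390,.069,-.3))"
```

```text
at [ 0.6104 -0.1386  0.1615] psi -0.27 tilt [0.0012 0.0004]
[-0.0005, 0.0004, 0.0925, 0.001] rows>=1.5
```

Request:
jog_arm(moves=[[0,0,0.03,0],[0,0,0.06,0],[0,0,0.06,0],[0,0,0.075,0],[0,0,0.085,0],[0,0,0.0925,0],[0,0,0.0925,0],[0,0,0.0925,0]])

```text
clock: 80.68
position: [0.6105, -0.1393, 0.0685]
ee_rot: [3.141, -0.008, 0.001]
force: [0.3, -0.1, 0.8]
width: 0.392
gripper_force: 0.0
```

Request:
jog_arm(moves=[[0,0,0,0],[0,0,0,0],[0,0,0,0],[0,0,0,0],[0,0,0,0],[0,0,0,0]], hand=0.0, newtons=40)

```text
clock: 81.42
position: [0.6105, -0.1392, 0.0685]
ee_rot: [-3.142, 0.008, -0.001]
force: [-0.5, 0.1, 5.2]
width: 0.214
gripper_force: 40.0
```

Request:
jog_arm(moves=[[0,0,-0.01,0],[0,0,-0.03,0],[0,0,-0.06,0],[0,0,-0.1,0],[0,0,-0.12,0],[0,0,-0.12,0],[0,0,-0.12,0]])

```text
clock: 82.3
position: [0.6097, -0.1385, 0.187]
ee_rot: [-3.141, 0.008, 0.003]
force: [-0.7, -0.7, -4.4]
width: 0.217
gripper_force: 40.0
```

```bash
python3 -c "
from h import *
plan((.43,-.03,.19,0),(.3929,.2346,.15,10.8))"
```

```text
at [ 0.6097 -0.1385  0.187 ] psi -0.29 tilt [-0.0017  0.0008]
[-0.1803, -0.1076, -0.0026, -0.005] rows>=3.4
[-0.2186, -0.372, 0.0377, -0.193] rows>=4.3
```

Request:
jog_arm(moves=[[-0.04,-0.02,0,0],[-0.08,-0.04,0,0],[-0.12,-0.06,0,0],[-0.16,-0.09,0,0],[-0.18,-0.12,0,0],[-0.19,-0.16,0,-0.03],[-0.2,-0.2,0,-0.06],[-0.21,-0.24,0,-0.09],[-0.218,-0.28,0.01,-0.12],[-0.218,-0.32,0.02,-0.16],[-0.218,-0.36,0.03,-0.193],[-0.218,-0.372,0.038,-0.193],[-0.218,-0.372,0.038,-0.193],[-0.218,-0.372,0.038,-0.193],[-0.218,-0.372,0.038,-0.193]])

```text
clock: 84.18
position: [0.3945, 0.233, 0.1505]
ee_rot: [-3.128, -0.291, -0.0]
force: [0.0, 0.1, -3.5]
width: 0.215
gripper_force: 40.0
```

```bash
python3 -c "
from h import *
plan((.3929,.2346,.03,10.8))"
```

```text
at [0.3945 0.233  0.1505] psi 10.64 tilt [0.0001 0.0005]
[-0.0013, -0.0018, 0.1205, -0.003] rows>=1.9
```

Request:
jog_arm(moves=[[-0.0013,-0.001,0.04,0],[-0.0013,-0.001,0.08,0],[-0.0013,-0.001,0.11,0],[-0.0013,-0.001,0.122,0],[-0.0013,-0.001,0.127,0],[-0.0013,-0.001,0.131,0],[-0.0013,-0.001,0.131,0],[-0.0013,-0.001,0.131,0]])

```text
clock: 85.18
position: [0.3931, 0.2351, 0.0197]
ee_rot: [-3.127, -0.295, -0.001]
force: [-0.4, -0.8, -4.2]
width: 0.216
gripper_force: 40.0
```

Request:
jog_arm(moves=[[0,0,0.001,0],[0,0,0.0025,0],[0,0,0.0025,0],[0,0,0.0025,0]])

```text
clock: 85.68
position: [0.3929, 0.2347, 0.0167]
ee_rot: [3.128, 0.294, 0.0]
force: [0.6, -0.4, -3.7]
width: 0.217
gripper_force: 40.0
```

Request:
jog_arm(moves=[[0,0,0,0],[0,0,0,0],[0,0,0,0],[0,0,0,0]], hand=0.03)

```text
clock: 86.18
position: [0.3929, 0.2348, 0.0168]
ee_rot: [-3.128, -0.294, -0.0]
force: [0.4, 0.6, -0.1]
width: 0.327
gripper_force: 0.0
```

Request:
jog_arm(moves=[[0,0,-0.01,0],[0,0,-0.03,0],[0,0,-0.07,0],[0,0,-0.12,0],[0,0,-0.17,0],[0,0,-0.2,0],[0,0,-0.2,0],[0,0.06,-0.2,0],[0,0.12,-0.2,0],[0,0.18,-0.2,0],[0,0.24,-0.2,0],[0,0.3,-0.2,0],[0,0.36,-0.2,0],[0,0.36,-0.2,0],[0,0.36,-0.2,0]])

```text
clock: 88.05
position: [0.4592, -0.1191, 0.216]
ee_rot: [-3.128, -0.291, 0.003]
force: [-0.1, 0.1, -0.4]
width: 0.331
gripper_force: 0.0
```

```bash
python3 nest.py; python3 -c "
from h import *
i=cam('top'); save(i,'f.png',(60,60,460,310),2); P=depth(i)
T=np.array([.3875,.2895]);u=np.array([.982,.188]);v=np.array([-.188,.982])
q=P[...,:2]-T; s=(abs(q@u)<.07)&(abs(q@v)<.09)&(P[...,2]>.014)
print('top z in tray',np.nanpercentile(P[...,2][s],[5,50,95]).round(4)); 
n,l,st,ce=cv2.connectedComponentsWithStats(s.astype(np.uint8))
for k in range(1,n):
    if st[k,4]>60:
        a=q[l==k]; print('tray x %.1f..%.1f'%tuple(np.percentile(a@u,[1,99])*1e3),'y med of shank %.1f'%(np.median((a@v)[(a@u)<.02])*1e3), np.nanmedian(P[...,2][l==k]).round(4))
"
```

```text
knob [ 0.61406875 -0.24527139  0.0827854 ] [ 0.61394646 -0.24459639  0.08294999] [0.02433057 0.02350219 0.00900709]
top z in tray [0.0185 0.0234 0.0277]
tray x -60.7..61.4 y med of shank -54.6 0.0232
tray x -61.5..60.5 y med of shank -0.2 0.0237
tray x -61.9..60.4 y med of shank 54.5 0.0236
```

View pics/f.png

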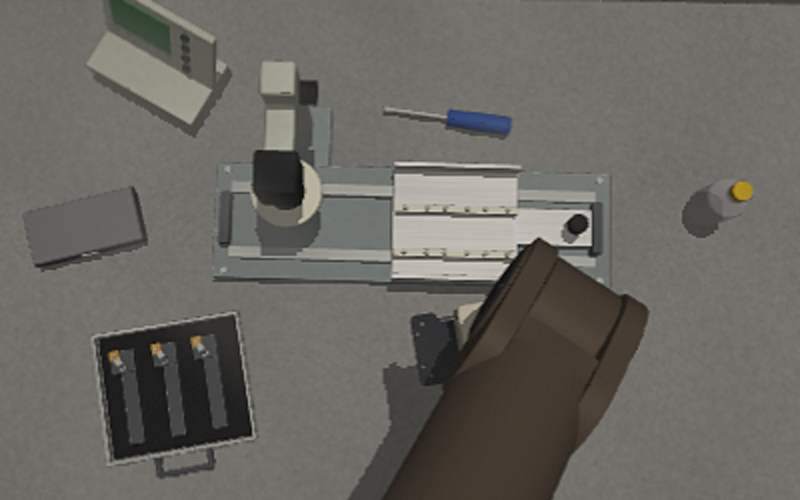

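All three holders lie flat in the tray, 55 mm apart, with their heads (118,358), (158,352) and (200,346) away from the handle. The slide is out at its stop, the bottle, driver and case are where they were, and the robot is clear.

```bash
python3 -c "
from cell import arm
print(arm.sign_off())"
```

```text
the job is handed in; nothing more can be done
None
```

The job is handed in: all three holders went through the gauge and now lie flat in the tray, 55 mm apart with heads away from the handle, and the slide is out at its stop; while loading the first holder I saw the slide had crept 4.4 mm, so I pulled it back out before going on.

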